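# Turn over the guest room's power banks

## Robot

A 7-joint arm with a two-finger parallel gripper is mounted at the origin on the work surface. World frame = base frame: x ahead of the robot, y to its left, z up, the work surface at z = 0. Lengths are in m, angles in rad, forces in N, time in s.
With the tool pointing down it reaches from about 0.425 to 0.875 m from the base axis. Payload 4.7 kg.
Tool frame: the origin (TCP) lies at the very end of the fingers, on their centre line; the grasp point (between the pads) lies 19 mm behind it; z points along the fingers, y is the line along which they close (so a half turn about z gives the same grasp; the last joint's range is limited). The gripper opens to 87 mm and grips with 3 to 60 N. Pads are 19 mm wide; open, the fingers measure 117 mm over their backs; the gripper's body (75 mm by 190 mm) begins 51 mm behind the grasp point.
Start: joints at [0.014, 0.321, -0.07, 1.45, 0.023, 1.371, -0.057], TCP at [0.65, -0, 0.223] pointing down, gripper open.
Joint ranges: [-2.86, 2.86], [-0.3, 2.09], [-1.38, 1.24], [0.06, 2.45], [-1.56, 4.7], [0.09, 2.05], [-2.69, 2.69]. Speed limits (rad/s): [2.57, 2.57, 3.14, 3.14, 3.14, 3.14, 3.14].

## Interface

Orientations are given as a rotation vector (axis times angle).
In Python, from bench import ctrl, vision gives the robot as it stands.
- The arm moves only by the tool jog_arm, never from a script. Its argument "increments" is a list of rows, each an object of numbers: "tx", "ty", "tz": the shift along the tool's x, y, z in mm; "wx", "wy", "wz": the turn, a rotation vector about the tool's x, y, z in rad; "gripper": the opening, from 0 (shut) to 1 (fully open). In form: [{"tx": .., "ty": .., "tz": .., "wx": .., "wy": .., "wz": .., "gripper": ..}, ...]. A call has exactly 5 rows; each row is the pose to reach, as a shift and turn from the pose commanded when the call began, along the tool's axes at that moment; what a row does not reach only later rows make up. A row lasts 1/12 s, in which the tool goes at most 41.7 mm and 7.16 degrees, less where a joint would pass 70% of its speed; a pose out of reach is approached as far as the arm can. A call with a gripper value outside its range is refused whole. The fingers move at their own pace and stop on an object; "grip_force" is the grip in N (left out, the last holds). Time passes only in rows, so rows that repeat a pose let the fingers close, or fill a call up. It gives the time, the measured TCP pose, the force, the opening and the grip force at its end, in the units of the state.
- ctrl.get_state(): the state, without advancing time (a new reading comes with each control period).
- vision.get_image(name): name is "scene" or "side" or "wrist"; returns a dict with "color" (400x640x3 uint8, blue, green, red), "fx", "fy", "cx", "cy" (pixels), "extrinsics" (4x4, takes a point from world to camera coordinates). Camera axes: x right, y down, z forward; pixel columns grow to the right and rows downward; lengths in m; the calibration is good to about 2 mm. A picture is of the moment at which its call begins. There is no depth.
- ctrl.close_job(): hands the job in; it is judged then, once.
Trained networks look in the newest picture that a camera, given by its name, has taken for a name from the list of things; names that differ only in an ending like _2 or _b are one class to them, and where a whole thing is asked for, a point or a joint stands for the part that bears it (a point fixed in the world has none). Each returns a list of dicts, best first, with "conf" (0 to 1); they miss things now and then, are a little off and sometimes report something else, mostly with a low value. They report only what shows in the picture. A call takes as long as a camera call. They do not tell look-alikes from the thing itself.
- vision.spot_in(camera, thing): "bbox" ([left, top, right, bottom] in pixels, round what is visible of it).
The state is a dict: "time": time; "joint_positions": joint angles; "qd": joint speeds; "joint_torque": joint torques, N m; "position": TCP position; "tool_rot": TCP orientation; "ft_force": force on the tool from outside, world axes, zero at the start; "torque": the same for the moment, N m; "grip_width": opening from 0.0 (shut) to 1.0 (fully open); "grip_force": force on a finger pad.
Only numpy, scipy, OpenCV 4.12 (cv2) and the standard library are available. Lean on these libraries where they do the work, as an engineer would, in place of code of your own. Each camera call takes 0.05 s, during which the arm holds its last target. There are 200 camera calls.

## Task

Get the room's power banks ready for the next guest: press the orange ejector slide on the bedside clock to push the charged white bank out of its bay, lay it flat in the wooden valet tray and push it square and flush into one of the tray's corners. Put every used blue bank left about the dresser back on the sloped charging rack, one to a lane, slid down until its end rests against the back stop with the contacts. Leave the other things on the dresser where they are.

Things in the scene. Friction and masses are not known exactly. Their poses are not given: they have to be found in the camera images.
- bank_1: A used bank, blue with an orange band: a flat-oval power bank, 120 x 46 x 26 mm (x, y, z), 0.16 to 0.32 kg, flat square ends, rounded long sides, top and bottom alike; origin at its centre, x along its length, z through its thickness. Starts lying flat on the dresser; two to four of the four are there.
- bank_2: A used bank, blue with an orange band: a flat-oval power bank, 120 x 46 x 26 mm (x, y, z), 0.16 to 0.32 kg, flat square ends, rounded long sides, top and bottom alike; origin at its centre, x along its length, z through its thickness. Starts lying flat on the dresser; two to four of the four are there.
- bank_3: A used bank, blue with an orange band: a flat-oval power bank, 120 x 46 x 26 mm (x, y, z), 0.16 to 0.32 kg, flat square ends, rounded long sides, top and bottom alike; origin at its centre, x along its length, z through its thickness. Starts lying flat on the dresser; two to four of the four are there.
- bank_4: A used bank, blue with an orange band: a flat-oval power bank, 120 x 46 x 26 mm (x, y, z), 0.16 to 0.32 kg, flat square ends, rounded long sides, top and bottom alike; origin at its centre, x along its length, z through its thickness. Starts lying flat on the dresser; two to four of the four are there.
- bank_charged: The charged bank, white with a green band: a flat-oval power bank, 120 x 46 x 26 mm (x, y, z), 0.16 to 0.32 kg, flat square ends, rounded long sides, top and bottom alike; origin at its centre, x along its length, z through its thickness. Starts lying flat inside the clock's bay, lengthwise, its front end about 13 mm inside the mouth.
- rack_bed: The charging rack's sloped aluminium bed, fixed, tilted 18 degrees; origin on its surface at the middle of the foot of the black back stop. x runs down the slope, away from the robot, to the stop's face at x = 0; z is square to the bed. The bed, 248 mm wide, begins at x = -215 mm, its open upper end nearest the robot, 82 mm above the dresser. The stop is 34 mm high.
- lane_1 (a point): Lane at y = -90 mm of the bed: the place of a bank's centre when it is home, 60 mm up from the stop and 13 mm above the bed; axes as rack_bed. Lanes are 52 mm wide, between dividers 8 mm thick and 16 mm high that run from the stop up to x = -116 mm; above lies an open apron. A bank does not slide by itself: friction holds it, a push of a few N moves it.
- lane_2 (a point): Lane at y = -30 mm of the bed: the place of a bank's centre when it is home, 60 mm up from the stop and 13 mm above the bed; axes as rack_bed. Lanes are 52 mm wide, between dividers 8 mm thick and 16 mm high that run from the stop up to x = -116 mm; above lies an open apron. A bank does not slide by itself: friction holds it, a push of a few N moves it.
- lane_3 (a point): Lane at y = 30 mm of the bed: the place of a bank's centre when it is home, 60 mm up from the stop and 13 mm above the bed; axes as rack_bed. Lanes are 52 mm wide, between dividers 8 mm thick and 16 mm high that run from the stop up to x = -116 mm; above lies an open apron. A bank does not slide by itself: friction holds it, a push of a few N moves it.
- lane_4 (a point): Lane at y = 90 mm of the bed: the place of a bank's centre when it is home, 60 mm up from the stop and 13 mm above the bed; axes as rack_bed. Lanes are 52 mm wide, between dividers 8 mm thick and 16 mm high that run from the stop up to x = -116 mm; above lies an open apron. A bank does not slide by itself: friction holds it, a push of a few N moves it.
- clock: The black bedside clock radio, fixed, 160 (x) x 206 (y) x 52 mm high; origin at the centre of its underside, front (orange digits, bay mouth) at x = -80 mm. The bay is a straight tunnel along x, 51 mm wide, centre line at y = 47 mm, floor 6 mm and roof 38 mm above the dresser; its roof is slotted for the ejector. The bank comes out of the front, over the dresser.
- clock_ejector (a joint): Travel of the ejector slide in m: 0 at rest (at the back), 0.075 fully forward, towards the clock's front (its -x). A spring pulls it back with 0.5 N at rest to 3.2 N fully forward. Its pusher plate moves the bank out by the travel less about 10 mm of play, so that some 50 mm of it stands out of the mouth; let go, it springs back and leaves the bank there.
- ejector_thumb (a point): Middle of the top of the orange thumb piece of the ejector, 76 mm above the dresser; moves with it. The thumb piece is 16 mm (along the travel) x 34 mm x 22 mm high and stands 2 mm above the clock's top, so it can be pushed from behind by fingertips above the clock's top.
- valet_tray: The wooden valet tray with cork lining, fixed; origin at the centre of its underside. Inside it is 170 mm (x) x 230 mm (y), floor 5 mm above the dresser, rim 8 mm thick and 20 mm high all round.
- remote: Bystander: black TV remote, 45 x 150 x 16 mm (x, y, z), origin under its centre; lies across one end (+y) of the valet tray, to be left there
- starfish: Bystander: orange starfish ornament, 66 mm across, 12 mm high, origin under its centre
- shell_dish: Bystander: white dish, 110 mm across, 35 mm high, origin under its centre
- bay_mouth (a point): Centre of the bay's mouth in the clock's front face, 19 mm above the dresser.
Things that resemble listed ones, but are neither listed nor needed, are in the scene too. What is shaped like the bank_3 but pink is not meant.

How it is judged:
On the way, in this order (a step that is already met when the one before it is completed fails the run):
1. the clock's ejector slide is pushed forward until the charged bank stands well out of the bay (value of joint clock_ejector above 0.045 m and x of bank_charged in the frame of clock below -0.04 m), for 0.1 s.
2. the charged bank is taken clear of the clock (horizontal distance between bank_charged and bay_mouth above 0.1 m), for 0.2 s.
At the end, for the whole second after the job is handed in: Each used bank flat in a lane of the rack, in line (0.1 rad), its end within 3 mm of the back stop; the charged bank flat in the valet tray, two sides within 4 mm of two adjoining rims and square to them (0.05 rad); the ejector sprung back; all at rest (x of bank_1 in the frame of rack_bed between -0.065 and -0.057 m and z of bank_1 in the frame of rack_bed between 0.008 and 0.018 m and y of bank_1 in the frame of rack_bed between -0.118 and 0.118 m and angle between the x axis of each of bank_1, bank_2, bank_3, bank_4 and the x axis of rack_bed, either way round below 0.1 rad and linear speed of each of bank_1, bank_2, bank_3, bank_4, bank_charged below 0.02 m/s and angular speed of each of bank_1, bank_2, bank_3, bank_4, bank_charged below 0.2 rad/s and x of bank_2 in the frame of rack_bed between -0.065 and -0.057 m and z of bank_2 in the frame of rack_bed between 0.008 and 0.018 m and y of bank_2 in the frame of rack_bed between -0.118 and 0.118 m and x of bank_3 in the frame of rack_bed between -0.065 and -0.057 m and z of bank_3 in the frame of rack_bed between 0.008 and 0.018 m and y of bank_3 in the frame of rack_bed between -0.118 and 0.118 m and x of bank_4 in the frame of rack_bed between -0.065 and -0.057 m and z of bank_4 in the frame of rack_bed between 0.008 and 0.018 m and y of bank_4 in the frame of rack_bed between -0.118 and 0.118 m and z of bank_charged in the frame of valet_tray between 0.013 and 0.023 m and x of bank_charged in the frame of valet_tray between -0.085 and 0.085 m and y of bank_charged in the frame of valet_tray between -0.115 and 0.115 m and (((x of bank_charged in the frame of valet_tray above 0.021 m or x of bank_charged in the frame of valet_tray below -0.021 m) and (y of bank_charged in the frame of valet_tray above 0.088 m or y of bank_charged in the frame of valet_tray below -0.088 m) and angle between the x axis of bank_charged and the x axis of valet_tray, either way round below 0.05 rad) or ((x of bank_charged in the frame of valet_tray above 0.058 m or x of bank_charged in the frame of valet_tray below -0.058 m) and (y of bank_charged in the frame of valet_tray above 0.051 m or y of bank_charged in the frame of valet_tray below -0.051 m) and angle between the x axis of bank_charged and the y axis of valet_tray, either way round below 0.05 rad)) and value of joint clock_ejector below 0.01 m); the robot touches nothing.
It fails at once if a bystander (the TV remote, the starfish, the shell dish) is knocked more than 4 cm from its place (distance of any of remote, starfish, shell_dish from where it was at the start of the episode above 0.04 m).
It fails at once if one of them is tipped over (angle between any of remote, starfish, shell_dish's own z axis and vertical above 0.6 rad).
Of bank_1, bank_2, bank_3, bank_4 only 2 to 4 are there at a start; the rules pass over those that are not, and their reading is None.
At some moment in a run one of bank_1, bank_2, bank_3, bank_4 may be knocked a few centimetres aside while the robot is not near it.
Once in a run the grip may slacken for a moment while it holds something.
It also fails if it takes over 210 s, if anything falls off the work surface, if the arm or the gripper's body presses on something with over 40 N, if the wrist force passes 120 N, or if a joint passes its speed limit or range.

## Working session

There is one attempt and no reset: what is moved stays moved. The work goes in short steps, Python scripts to look and compute and a tool call to move; the robot and the scene stay as the last step left them, time stands still between calls to the robot, and variables do not carry over. Pictures are saved under pics/ and viewed, at most 14 in all, crops included, and the job is handed in when it is done.

Besides the shell and the picture viewer there is one more tool, called after ">>>" as name(argument=value, ...) on one line, values as JSON. jog_arm: Moves the arm, as the interface text tells. Its arguments: {"type":"object","properties":{"increments":{"type":"array"},"grip_force":{"type":"number"}},"required":["increments"]}

```bash
ls; mkdir -p pics
python3 - <<'E'
from bench import ctrl, vision
import cv2, numpy as np
print(ctrl.get_state())
for n in ["scene","side","wrist"]:
    im=vision.get_image(n); cv2.imwrite(f"pics/{n}0.png",im["color"]); 
    print(n,im["fx"],im["fy"],im["cx"],im["cy"]); print(np.round(im["extrinsics"],4).tolist())
    for t in ["bank_1","bank_charged","rack_bed","clock","ejector_thumb","valet_tray","remote","starfish","shell_dish"]:
        print(t,[( [round(float(v)) for v in d["bbox"]],round(float(d["conf"]),2)) for d in vision.spot_in(n,t)][:7])
E
```

```text
pics
{'time': 0.0, 'joint_positions': array([ 0.01411307,  0.32185341, -0.07008166,  1.45169129,  0.02260454,
        1.37082568, -0.05690272]), 'qd': array([ 6.74649241e-06,  4.97480134e-04,  1.04338879e-03, -7.11218929e-04,
        6.31378772e-04, -1.67005465e-03, -7.58766996e-04]), 'joint_torque': array([-2.58547143e-04, -4.91284704e+01, -4.03903294e-01, -3.12526345e+01,
       -6.40594075e-02,  4.37659642e-02,  1.61017233e-04]), 'position': array([ 6.49426190e-01, -6.30039462e-05,  2.21433592e-01]), 'tool_rot': array([-2.22048534, -2.2205145 ,  0.0023247 ]), 'ft_force': array([0.23298598, 0.45148302, 0.98273849]), 'torque': array([-0.01926504, -0.0191165 ,  0.01870375]), 'grip_force': 0.0, 'grip_width': 0.9993405309419727}
scene 488.1033018859241 488.1033018859241 321.09232016146984 201.44767703007756
[[-0.1978, 0.9802, -0.0063, 0.0768], [0.7446, 0.146, -0.6513, -0.3122], [-0.6375, -0.1335, -0.7588, 1.779], [0.0, 0.0, 0.0, 1.0]]
bank_1 [([229, 126, 243, 156], 0.94), ([320, 186, 363, 219], 0.87), ([227, 160, 266, 178], 0.6)]
bank_charged [([344, 238, 350, 267], 0.56)]
rack_bed [([
[... 970 characters left out ...]
1, 175, 446, 200], 0.61)]
wrist 281.83815800686494 281.83815800686494 318.7953642588715 200.51544618255497
[[1.0, 0.0, 0.0001, -0.6493], [0.0, -0.9547, 0.2977, -0.0362], [0.0001, -0.2977, -0.9547, 0.3902], [0.0, 0.0, 0.0, 1.0]]
bank_1 [([108, 67, 168, 170], 0.6)]
bank_charged [([246, 62, 353, 91], 0.83), ([208, 204, 252, 239], 0.72)]
rack_bed [([221, 304, 376, 341], 0.72)]
clock [([220, 3, 392, 212], 0.88)]
ejector_thumb [([360, 39, 378, 79], 0.67), ([109, 69, 170, 173], 0.17)]
valet_tray [([180, 0, 226, 20], 0.63), ([218, 307, 372, 341], 0.42)]
remote [([218, 306, 375, 344], 0.7)]
starfish [([208, 203, 253, 238], 0.75)]
shell_dish [([377, 200, 459, 266], 0.63), ([218, 306, 374, 342], 0.46)]
```

View pics/scene0.png

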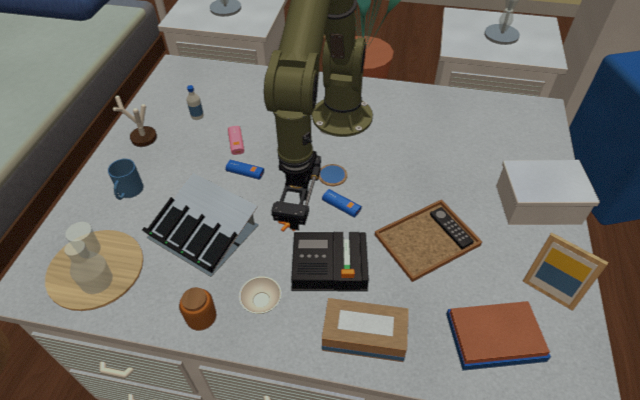

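View pics/side0.png

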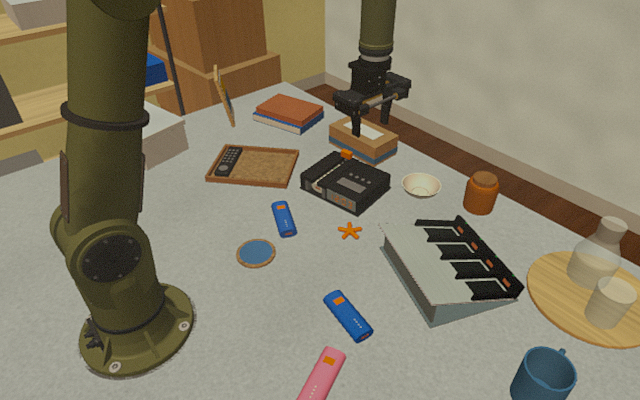

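The scene picture shows blue banks at (245,170) and (342,203), a pink look-alike at (236,139), the rack at (200,222), the clock at (330,260) and the tray at (428,238). The side picture shows the blue ones at (348,315) and (285,219) and the pink one at (320,375). I'll enlarge these to measure the corners.

Run:
```python
import cv2
a=cv2.imread("pics/scene0.png")[110:320,140:490]; cv2.imwrite("pics/scene0c.png",cv2.resize(a,None,fx=2.25,fy=2.25,interpolation=cv2.INTER_CUBIC))
a=cv2.imread("pics/side0.png")[140:345,200:530]; cv2.imwrite("pics/side0c.png",cv2.resize(a,None,fx=2.4,fy=2.4,interpolation=cv2.INTER_CUBIC))
```

```text
(no output)
```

View pics/scene0c.png

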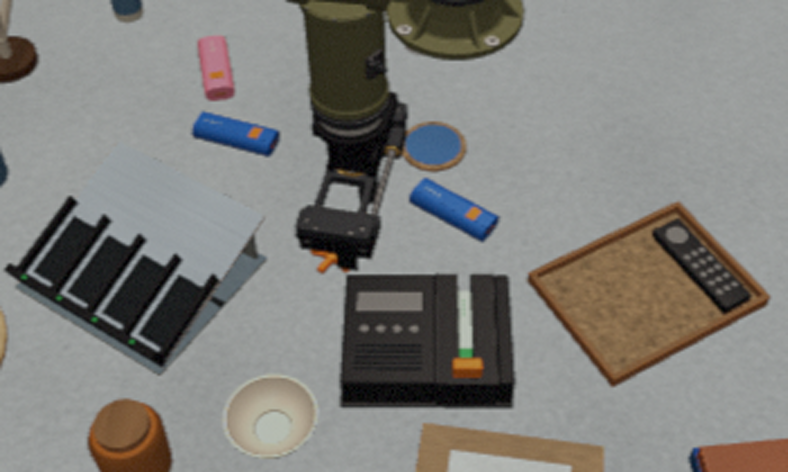

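View pics/side0c.png

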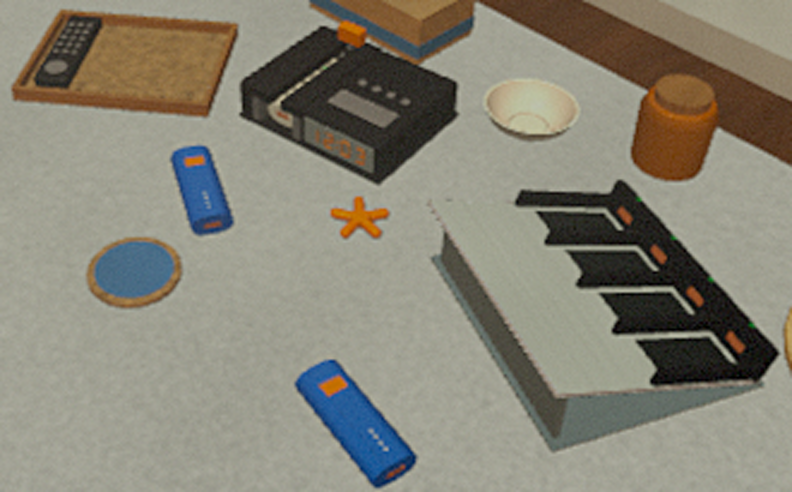

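View pics/wrist0.png

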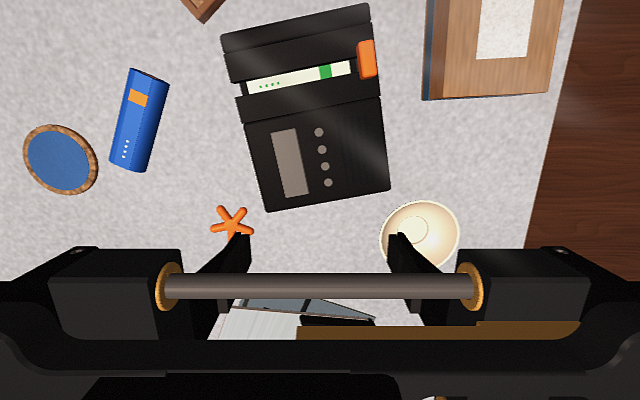

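```bash
cat > h.py <<'E'
import numpy as np, cv2
from scipy.optimize import least_squares, minimize
from scipy.spatial.transform import Rotation as R
def shot(vision,n,save=None):
    im=vision.get_image(n)
    if save: cv2.imwrite(f"pics/{save}.png",im["color"])
    return im
def proj(im,P):
    E=np.asarray(im["extrinsics"]); c=np.atleast_2d(P)@E[:3,:3].T+E[:3,3]
    return np.c_[im["fx"]*c[:,0]/c[:,2]+im["cx"], im["fy"]*c[:,1]/c[:,2]+im["cy"]]
def ray(im,uv,z):
    E=np.asarray(im["extrinsics"]); o=-E[:3,:3].T@E[:3,3]
    d=E[:3,:3].T@np.array([(uv[0]-im["cx"])/im["fx"],(uv[1]-im["cy"])/im["fy"],1]); return o+d*(z-o[2])/d[2]
def place(p,L,pitch=0,z0=0):
    return R.from_euler('ZY',[p[2],pitch]).apply(L)+[p[0],p[1],z0]
def fit(obs,p0,pitch=0,z0=0):
    # obs: list of (im, [(local xyz, uv)])
    f=lambda p: np.concatenate([(proj(im,place(p,np.array([a for a,_ in q]),pitch,z0))-[b for _,b in q]).ravel() for im,q in obs])
    s=least_squares(f,p0,loss='soft_l1'); return s.x, f(s.x).reshape(-1,2)
RACKZ=0.082-0.215*np.sin(np.radians(18)); RP=np.radians(18)
t=np.linspace(0,2*np.pi,40)
cs=np.c_[np.sign(np.cos(t))*0.010+0.013*np.cos(t),0.013*np.sin(t)]
BANK=np.array([[x,y,z] for x in(-.06,.06) for y,z in cs])
def mask(im,lo,hi,near,rad=45):
    hsv=cv2.cvtColor(im["color"],cv2.COLOR_BGR2HSV); m=cv2.inRange(hsv,np.array(lo),np.array(hi))
    n,l,st,c=cv2.connectedComponentsWithStats(m)
    k=[i for i in range(1,n) if st[i,4]>30 and np.hypot(*(c[i]-near))<rad]
    if not k: return None
    k=max(k,key=lambda i:st[i,4]); o=np.zeros_like(m)
    pts=np.argwhere(l==k)[:,::-1].astype(np.int32); cv2.fillConvexPoly(o,cv2.convexHull(pts),255); return o
def fitbank(ms,p0,zc=.013):
    S=4
    def cost(p):
        e=0
        for im,m in ms:
            h=cv2.convexHull(proj(im,place([p[0]/10,p[1]/10,p[2]],BANK,0,zc)).astype(np.float32))
            o=np.zeros_like(m); cv2.fillConvexPoly(o,np.round(h*16).astype(np.int32),255,cv2.LINE_AA,4)
            a=o/255.; b=m/255.; e+=1-np.minimum(a,b).sum()/np.maximum(a,b).sum()
        return e/len(ms)
    best=None
    for y0 in np.arange(0,np.pi,np.pi/8):
        s=minimize(cost,[p0[0]*10,p0[1]*10,y0],method='Nelder-Mead',options=dict(initial_simplex=[[p0[0]*10,p0[1]*10,y0],[p0[0]*10+.2,p0[1]*10,y0],[p0[0]*10,p0[1]*10+.2,y0],[p0[0]*10,p0[1]*10,y0+.3]]))
        if best is None or s.fun<best.fun: best=s
    x=best.x; return np.array([x[0]/10,x[1]/10,x[2]]),best.fun
BLUE=((100,120,60),(125,255,255))
E
python3 - <<'E'
from bench import ctrl, vision
from h import *
sc,sd,wr=[shot(vision,n) for n in("scene","side","wrist")]
A=lambda L:[(a,(140+u/2.25,110+v/2.25)) for a,(u,v) in L]
B=lambda L:[(a,(200+u/2.4,140+v/2.4)) for a,(u,v) in L]
T=[(-.093,-.123,.02),(-.093,.123,.02),(.093,.123,.02),(.093,-.123,.02)]
def pr(n,r): print(n,np.round(r[0],4).tolist(),"rad; resid",np.round(r[1],1).tolist())
pr("tray",fit([(sc,A(zip(T,[(530,277),(678,204),(769,297),(613,383)]))),(sd,B(zip(T,[(207,115),(13,99),(62,11),(240,22)])))],[.65,.3,.4]))
C=[(-.08,-.103,.052),(-.08,.103,.052),(.08,.103,.052),(.08,-.103,.052)]
pr("clock",fit([(sc,A(zip(C,[(347,276),(506,276),(512,384),(342,384)]))),(wr,list(zip(C,[(267,211),(221,33),(369,3),(390,189)])))],[.7,.15,0.1]))
K=[(-.215,-.124,0),(-.215,.124,0)]+[(-.116,y,.016) for y in(-.12,-.06,0,.06,.12)]
pr("rack",fit([(sc,A(zip(K,[(134,150),(264,218),(72,200),(105,220),(140,238),(177,257),(213,278)]))),(sd,B(zip(K[:2],[(558,393),(430,203)])))],[.75,-.2,-.4],RP,RACKZ))
for nm,u,v in(("a",(245,170),(348,315)),("b",(342,203),(285,219))):
    m1=mask(sc,*BLUE,u,25);m2=mask(sd,*BLUE,v,25)
    p0=ray(sc,u,.013)
    ms=[(sc,m1),(sd,m2)]
    if nm=="b": ms.append((wr,mask(wr,*BLUE,(140,125),30)))
    print(nm,p0[:2],fitbank(ms,p0))
for n,im,u in(("pink",sc,(236,139)),("starfish",wr,(232,222)),("dish",wr,(419,236)),("thumb",wr,(368,59))): print(n,np.round(ray(im,u,.076 if n=="thumb" else .01),3))
E
```

```text
tray [0.504, 0.3352, 0.7156] rad; resid [[-1.7, -2.5], [-0.1, -2.1], [1.0, -0.5], [0.1, -1.5], [1.4, -5.5], [0.1, -6.1], [0.2, -2.2], [0.3, -1.0]]
clock [0.6434, 0.0747, 0.1884] rad; resid [[-1.5, -1.8], [1.2, -1.5], [1.5, -0.2], [-2.3, -0.7], [-0.3, 4.6], [-2.1, -0.3], [2.8, -4.0], [4.1, 3.5]]
rack [0.6872, -0.3429, -0.3774] rad; resid [[-6.5, -3.4], [0.5, 0.3], [-0.0, -1.0], [0.4, -1.5], [0.4, -0.8], [-0.0, -0.3], [0.5, -0.3], [1.2, -3.6], [1.4, -4.4]]
a [ 0.34475026 -0.26062568] (array([ 0.33836546, -0.26238266,  1.44048236]), np.float64(0.14117913335851778))
b [0.42290482 0.0721827 ] (array([0.4192424 , 0.06922791, 1.13697859]), np.float64(0.13678119450870332))
pink [ 0.204 -0.337  0.01 ]
starfish [ 0.526 -0.067  0.01 ]
dish [ 0.794 -0.089  0.01 ]
thumb [0.698 0.132 0.076]
```

The clock pose and the thumb agree with each other: the thumb lies at local (65, 46) mm. Crops and wrist view show exactly two blue banks, and the pink one and the coaster are excluded. I'll go behind the ejector now, with the gripper closed and its y along the clock's y.

```bash
cat >> h.py <<'E'
def inc(st,pos,yaw,tilt=0,flip=None):
    """tool shift mm/turn to reach TCP pos with the tool y axis along world angle yaw(+-pi), z down, then tilted about tool y"""
    Rc=R.from_rotvec(st["tool_rot"]); best=None
    for k in (0,1):
        a=yaw+np.pi*k; y=np.array([np.cos(a),np.sin(a),0]); z=np.array([0,0,-1.]); x=np.cross(y,z)
        for s in (1,):
            Rt=R.from_matrix(np.c_[x,y,z])
            if tilt: # tilt: vector (horizontal) that tool z leans towards
                ax=np.cross(z,[tilt[0],tilt[1],0]); n=np.linalg.norm(ax); Rt=R.from_rotvec(ax/n*np.hypot(*tilt))*Rt
            w=(Rc.inv()*Rt).as_rotvec()
            if flip is not None:
                if k==flip: best=w
            elif best is None or np.linalg.norm(w)<np.linalg.norm(best): best=w
    return np.round(Rc.inv().apply(np.array(pos)-st["position"])*1000,1).tolist(), np.round(best,3).tolist()
E
echo ok
```

```text
ok
```

>>> jog_arm(increments=[{"tx":138,"ty":81,"tz":50,"wz":0.6,"gripper":0},{"tx":138,"ty":81,"tz":50,"wz":0.6,"gripper":0},{"tx":138,"ty":81,"tz":50,"wz":0.6,"gripper":0},{"tx":138,"ty":81,"tz":50,"wz":0.6,"gripper":0},{"tx":138,"ty":81,"tz":50,"wz":0.6,"gripper":0}], grip_force=20)

```text
validation failed for argument at $.in...
```

>>> jog_arm(increments=[{"wz":0.6,"gripper":0},{"wz":0.6,"gripper":0},{"wz":0.6,"gripper":0},{"wz":0.6,"gripper":0},{"wz":0.6,"gripper":0}])

```text
validation failed for argument at $.in...
```

>>> jog_arm(increments=[{"wz":0.18,"gripper":0},{"wz":0.18,"gripper":0},{"wz":0.18,"gripper":0},{"wz":0.18,"gripper":0},{"wz":0.18,"gripper":0}])

```text
validation failed for argument at $.in...
```

Run:
```python
from bench import ctrl, vision
from h import *
st=ctrl.get_state(); print(st["time"],st["position"],st["tool_rot"],st["ft_force"])
print(inc(st,[.7301,.1381,.060],.1884+np.pi/2))
sd=shot(vision,"side","side1"); wr=shot(vision,"wrist","wrist1"); print(vision.spot_in("side","ejector_thumb"),vision.spot_in("side","clock"))
a=sd["color"][110:260,180:430]; b=wr["color"]
cv2.imwrite("pics/m1.png",np.vstack([cv2.resize(a,(500,300)),cv2.resize(b,(500,300))]))
```

```text
1.65 [ 6.50001718e-01 -5.39377045e-05  2.22573961e-01] [ 2.22137329e+00  2.22138609e+00 -8.04913331e-05] [-0.28097444  0.05588524 -0.24131304]
([138.2, 80.1, 162.6], [0.0, 0.0, 1.382])
[{'bbox': [340.3, 147.8, 355.9, 159.4], 'conf': 0.67}] [{'bbox': [297.5, 147.1, 389.1, 217.5], 'conf': 0.8}]
```

View pics/m1.png

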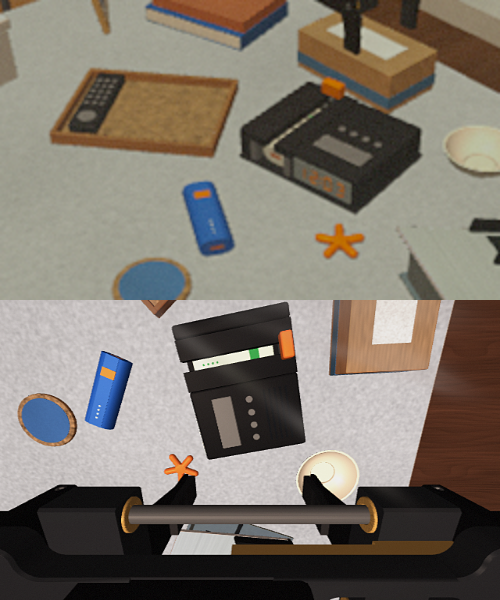

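The moves were refused, so nothing has moved and this view matches the first. Each row probably needs every key.

>>> jog_arm(increments=[{"tx":138,"ty":81,"tz":50,"wx":0,"wy":0,"wz":0.6,"gripper":0},{"tx":138,"ty":81,"tz":50,"wx":0,"wy":0,"wz":0.6,"gripper":0},{"tx":138,"ty":81,"tz":50,"wx":0,"wy":0,"wz":0.6,"gripper":0},{"tx":138,"ty":81,"tz":50,"wx":0,"wy":0,"wz":0.6,"gripper":0},{"tx":138,"ty":81,"tz":50,"wx":0,"wy":0,"wz":0.6,"gripper":0}], grip_force=20)

```text
time: 2.27
position: [0.7301, 0.1494, 0.1665]
tool_rot: [-2.768, -1.468, 0.004]
ft_force: [-2.2, 1.1, -0.1]
grip_width: 0.708
grip_force: 0.0
```

>>> jog_arm(increments=[{"tx":0,"ty":0,"tz":0,"wx":0,"wy":0,"wz":0.6,"gripper":0},{"tx":0,"ty":0,"tz":0,"wx":0,"wy":0,"wz":0.6,"gripper":0},{"tx":0,"ty":0,"tz":0,"wx":0,"wy":0,"wz":0.6,"gripper":0},{"tx":0,"ty":0,"tz":0,"wx":0,"wy":0,"wz":0.6,"gripper":0},{"tx":0,"ty":0,"tz":0,"wx":0,"wy":0,"wz":0.6,"gripper":0}])

```text
time: 2.68
position: [0.731, 0.1381, 0.1724]
tool_rot: [3.089, 0.57, -0.0]
ft_force: [0.0, 0.1, -0.1]
grip_width: 0.323
grip_force: 0.0
```

>>> jog_arm(increments=[{"tx":0,"ty":0,"tz":0,"wx":0,"wy":0,"wz":0.18,"gripper":0},{"tx":0,"ty":0,"tz":0,"wx":0,"wy":0,"wz":0.18,"gripper":0},{"tx":0,"ty":0,"tz":0,"wx":0,"wy":0,"wz":0.18,"gripper":0},{"tx":0,"ty":0,"tz":0,"wx":0,"wy":0,"wz":0.18,"gripper":0},{"tx":0,"ty":0,"tz":0,"wx":0,"wy":0,"wz":0.18,"gripper":0}])

```text
time: 3.1
position: [0.731, 0.1381, 0.1725]
tool_rot: [3.127, 0.302, -0.0]
ft_force: [-0.1, -0.3, -0.4]
grip_width: 0.018
grip_force: 0.0
```

Run:
```python
from bench import ctrl, vision
from h import *
st=ctrl.get_state(); print(st["time"],st["position"],st["tool_rot"],st["ft_force"],st["grip_width"])
print(inc(st,[.7301,.1381,.060],.1884+np.pi/2))
sd=shot(vision,"side","side2"); sc=shot(vision,"scene"); print(vision.spot_in("side","ejector_thumb"),vision.spot_in("scene","ejector_thumb"))
for n,im in(("sc",sc),("sd",sd)):
  p=proj(im,[st["position"],[.7301,.1381,.06],[.699,.132,.076]]); print(np.round(p,1).tolist())
```

```text
3.1 [0.73098639 0.13808265 0.17250961] [ 3.12704536e+00  3.01954522e-01 -6.42472417e-05] [-0.11684692 -0.33286564 -0.42948075] 0.01844091178215832
([-0.9, -0.2, 112.5], [-0.0, 0.0, 0.004])
[] [{'bbox': [344.8, 269.5, 353.1, 278.4], 'conf': 0.53}]
[[349.0, 260.1], [347.4, 284.5], [347.3, 270.5]]
[[355.4, 116.2], [353.7, 150.3], [347.5, 150.2]]
```

>>> jog_arm(increments=[{"tx":0,"ty":0,"tz":40,"wx":0,"wy":0,"wz":0,"gripper":0},{"tx":0,"ty":0,"tz":75,"wx":0,"wy":0,"wz":0,"gripper":0},{"tx":0,"ty":0,"tz":95,"wx":0,"wy":0,"wz":0,"gripper":0},{"tx":0,"ty":0,"tz":108,"wx":0,"wy":0,"wz":0,"gripper":0},{"tx":0,"ty":0,"tz":113,"wx":0,"wy":0,"wz":0,"gripper":0}])

```text
time: 3.72
position: [0.7295, 0.1377, 0.0567]
tool_rot: [3.127, 0.3, -0.006]
ft_force: [-0.2, 0.2, 0.4]
grip_width: 0.004
grip_force: 0.0
```

>>> jog_arm(increments=[{"tx":-5,"ty":0,"tz":0,"wx":0,"wy":0,"wz":0,"gripper":0},{"tx":-15,"ty":0,"tz":0,"wx":0,"wy":0,"wz":0,"gripper":0},{"tx":-25,"ty":0,"tz":0,"wx":0,"wy":0,"wz":0,"gripper":0},{"tx":-35,"ty":0,"tz":0,"wx":0,"wy":0,"wz":0,"gripper":0},{"tx":-45,"ty":0,"tz":0,"wx":0,"wy":0,"wz":0,"gripper":0}])

```text
time: 4.13
position: [0.6892, 0.1299, 0.0626]
tool_rot: [-3.126, -0.299, -0.011]
ft_force: [3.5, 0.8, -3.7]
grip_width: 0.005
grip_force: 1.8
```

Run:
```python
from bench import ctrl, vision
from h import *
st=ctrl.get_state(); print(st["time"],st["position"],st["ft_force"],st["grip_width"])
sc=shot(vision,"scene","scene3"); print(vision.spot_in("scene","ejector_thumb"),vision.spot_in("scene","bank_charged"))
cv2.imwrite("pics/m3.png",cv2.resize(sc["color"][180:310,260:420],None,fx=3,fy=3))
```

```text
4.1333 [0.68919434 0.129856   0.06258227] [ 3.47832792  0.78815236 -3.71921347] 0.004999316235095375
[] [{'bbox': [292.2, 229.2, 368.7, 289.5], 'conf': 0.16}]
```

View pics/m3.png

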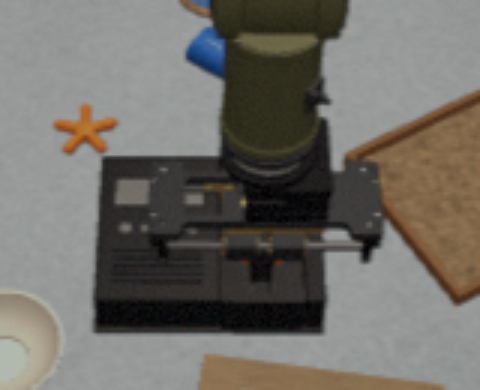

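The fingers are behind the thumb and pushing, at about 3.5 N. I'll keep going.

>>> jog_arm(increments=[{"tx":-10,"ty":0,"tz":0,"wx":0,"wy":0,"wz":0,"gripper":0},{"tx":-20,"ty":0,"tz":0,"wx":0,"wy":0,"wz":0,"gripper":0},{"tx":-30,"ty":0,"tz":0,"wx":0,"wy":0,"wz":0,"gripper":0},{"tx":-36,"ty":0,"tz":0,"wx":0,"wy":0,"wz":0,"gripper":0},{"tx":-42,"ty":0,"tz":0,"wx":0,"wy":0,"wz":0,"gripper":0}])

```text
time: 4.7
position: [0.6491, 0.1221, 0.0624]
tool_rot: [-3.126, -0.299, -0.013]
ft_force: [5.6, 0.4, 1.5]
grip_width: 0.009
grip_force: 3.0
```

>>> jog_arm(increments=[{"tx":-2,"ty":0,"tz":0,"wx":0,"wy":0,"wz":0,"gripper":0},{"tx":-4,"ty":0,"tz":0,"wx":0,"wy":0,"wz":0,"gripper":0},{"tx":-6,"ty":0,"tz":0,"wx":0,"wy":0,"wz":0,"gripper":0},{"tx":-6,"ty":0,"tz":0,"wx":0,"wy":0,"wz":0,"gripper":0},{"tx":-6,"ty":0,"tz":0,"wx":0,"wy":0,"wz":0,"gripper":0}])

```text
time: 5.12
position: [0.6441, 0.1212, 0.0624]
tool_rot: [-3.126, -0.299, -0.015]
ft_force: [7.6, 1.5, 3.7]
grip_width: 0.003
grip_force: 3.9
```

Run:
```python
from bench import ctrl, vision
from h import *
st=ctrl.get_state(); print(st["time"],st["position"],st["ft_force"],st["grip_width"])
sc=shot(vision,"scene","scene4"); sd=shot(vision,"side","side4"); print(vision.spot_in("scene","bank_charged"),vision.spot_in("side","bank_charged"))
for im in(sc,sd): 
  hsv=cv2.cvtColor(im["color"],cv2.COLOR_BGR2HSV); m=cv2.inRange(hsv,(5,180,120),(20,255,255)); n,l,s,c=cv2.connectedComponentsWithStats(m); print([(np.round(c[i]).tolist(),int(s[i,4])) for i in range(1,n) if s[i,4]>15])
```

```text
5.1167 [0.64412369 0.12118646 0.06240699] [7.58073204 1.48212435 3.74190463] 0.003355521939971885
[{'bbox': [142.7, 176.5, 258.0, 271.8], 'conf': 0.34}] [{'bbox': [294.4, 181.6, 323.9, 203.6], 'conf': 0.73}, {'bbox': [376.9, 217.9, 525.0, 306.6], 'conf': 0.26}]
[([288.0, 223.0], 108), ([568.0, 265.0], 557), ([197.0, 306.0], 120)]
[([258.0, 110.0], 16), ([282.0, 117.0], 121), ([330.0, 165.0], 100), ([482.0, 189.0], 262), ([350.0, 231.0], 172), ([506.0, 282.0], 23), ([338.0, 300.0], 42), ([329.0, 360.0], 65)]
```

>>> jog_arm(increments=[{"tx":0,"ty":0,"tz":-41,"wx":0,"wy":0,"wz":0,"gripper":0},{"tx":0,"ty":0,"tz":-82,"wx":0,"wy":0,"wz":0,"gripper":0},{"tx":-20,"ty":0,"tz":-110,"wx":0,"wy":0,"wz":0,"gripper":1},{"tx":-60,"ty":0,"tz":-120,"wx":0,"wy":0,"wz":0,"gripper":1},{"tx":-100,"ty":0,"tz":-120,"wx":0,"wy":0,"wz":0,"gripper":1}])

```text
time: 5.73
position: [0.5426, 0.1015, 0.1832]
tool_rot: [-3.127, -0.299, -0.007]
ft_force: [1.1, 0.8, -0.2]
grip_width: 0.153
grip_force: 0.0
```

>>> jog_arm(increments=[{"tx":-17,"ty":0,"tz":0,"wx":0,"wy":0,"wz":0,"gripper":1},{"tx":-17,"ty":0,"tz":0,"wx":0,"wy":0,"wz":0,"gripper":1},{"tx":-17,"ty":0,"tz":0,"wx":0,"wy":0,"wz":0,"gripper":1},{"tx":-17,"ty":0,"tz":0,"wx":0,"wy":0,"wz":0,"gripper":1},{"tx":-17,"ty":0,"tz":0,"wx":0,"wy":0,"wz":0,"gripper":1}])

```text
time: 6.15
position: [0.5257, 0.0983, 0.1795]
tool_rot: [3.127, 0.299, -0.0]
ft_force: [-0.8, -1.0, 1.0]
grip_width: 0.53
grip_force: 0.0
```

Run:
```python
from bench import ctrl, vision
from h import *
st=ctrl.get_state(); print(st["time"],st["position"],st["tool_rot"],st["ft_force"],st["grip_width"])
wr=shot(vision,"wrist","wrist5"); sd=shot(vision,"side","side5")
for lx in (-.08,-.13):
  for ly in (.024,.07): print(np.round(proj(wr,place([.6434,.0747,.1884],np.array([[lx,ly,.025]]))),1).tolist())
print(inc(st,[.5285,.1007,.004],.1884+np.pi/2))
```

```text
6.15 [0.52565699 0.09829431 0.17946725] [ 3.12704735e+00  2.99182627e-01 -3.42202175e-04] [-0.8266784  -1.00555107  0.97664102] 0.5296157399988562
[[337.4, 159.4]]
[[296.4, 159.3]]
[[336.5, 202.0]]
[[297.3, 201.9]]
([3.3, -1.9, 175.5], [0.0, 0.0, 0.002])
```

View pics/wrist5.png

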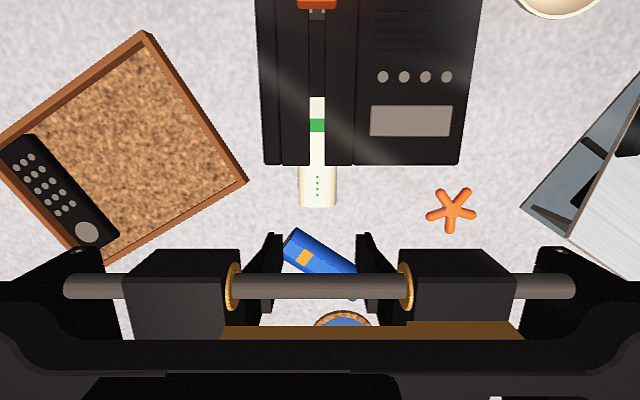

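The wrist view shows the white bank standing out at u 299–336, v 164–207. The thumb has sprung back, and the tray corner is at (247,181). I'll grasp the protruding end.

>>> jog_arm(increments=[{"tx":-1,"ty":-1,"tz":30,"wx":0,"wy":0,"wz":0,"gripper":1},{"tx":-1,"ty":-1,"tz":60,"wx":0,"wy":0,"wz":0,"gripper":1},{"tx":-1,"ty":-1,"tz":90,"wx":0,"wy":0,"wz":0,"gripper":1},{"tx":-1,"ty":-1,"tz":110,"wx":0,"wy":0,"wz":0,"gripper":1},{"tx":-1,"ty":-1,"tz":125,"wx":0,"wy":0,"wz":0,"gripper":1}])

```text
time: 6.67
position: [0.5225, 0.0987, 0.0516]
tool_rot: [3.126, 0.299, -0.006]
ft_force: [0.7, -0.4, 0.4]
grip_width: 0.96
grip_force: 0.0
```

>>> jog_arm(increments=[{"tx":0,"ty":0,"tz":15,"wx":0,"wy":0,"wz":0,"gripper":1},{"tx":0,"ty":0,"tz":28,"wx":0,"wy":0,"wz":0,"gripper":1},{"tx":0,"ty":0,"tz":38,"wx":0,"wy":0,"wz":0,"gripper":1},{"tx":0,"ty":0,"tz":44,"wx":0,"wy":0,"wz":0,"gripper":1},{"tx":0,"ty":0,"tz":47,"wx":0,"wy":0,"wz":0,"gripper":1}])

```text
time: 7.08
position: [0.5234, 0.0988, 0.0065]
tool_rot: [3.127, 0.299, -0.002]
ft_force: [-0.3, -0.8, -0.1]
grip_width: 0.999
grip_force: 0.0
```

>>> jog_arm(increments=[{"tx":0,"ty":0,"tz":2,"wx":0,"wy":0,"wz":0,"gripper":0.3},{"tx":0,"ty":0,"tz":2,"wx":0,"wy":0,"wz":0,"gripper":0.3},{"tx":0,"ty":0,"tz":2,"wx":0,"wy":0,"wz":0,"gripper":0.3},{"tx":0,"ty":0,"tz":2,"wx":0,"wy":0,"wz":0,"gripper":0.3},{"tx":0,"ty":0,"tz":2,"wx":0,"wy":0,"wz":0,"gripper":0.3}], grip_force=30)

```text
time: 7.5
position: [0.5241, 0.099, 0.0062]
tool_rot: [-3.127, -0.299, -0.002]
ft_force: [-0.4, -0.2, 0.1]
grip_width: 0.709
grip_force: 0.0
```

>>> jog_arm(increments=[{"tx":0,"ty":0,"tz":0,"wx":0,"wy":0,"wz":0,"gripper":0.3},{"tx":0,"ty":0,"tz":0,"wx":0,"wy":0,"wz":0,"gripper":0.3},{"tx":0,"ty":0,"tz":0,"wx":0,"wy":0,"wz":0,"gripper":0.3},{"tx":0,"ty":0,"tz":0,"wx":0,"wy":0,"wz":0,"gripper":0.3},{"tx":0,"ty":0,"tz":0,"wx":0,"wy":0,"wz":0,"gripper":0.3}])

```text
time: 7.92
position: [0.5237, 0.0991, 0.0058]
tool_rot: [-3.127, -0.299, -0.0]
ft_force: [-0.6, 1.1, 2.0]
grip_width: 0.518
grip_force: 30.0
```

The grip is good at 45 mm, but pulling straight out would run into the blue bank at (0.42, 0.07). I'll release, rack that bank first, and come back for the white one.

>>> jog_arm(increments=[{"tx":0,"ty":0,"tz":0,"wx":0,"wy":0,"wz":0,"gripper":1},{"tx":0,"ty":0,"tz":0,"wx":0,"wy":0,"wz":0,"gripper":1},{"tx":0,"ty":0,"tz":0,"wx":0,"wy":0,"wz":0,"gripper":1},{"tx":0,"ty":0,"tz":-30,"wx":0,"wy":0,"wz":0,"gripper":1},{"tx":0,"ty":0,"tz":-70,"wx":0,"wy":0,"wz":0,"gripper":1}])

```text
time: 8.33
position: [0.5202, 0.098, 0.0727]
tool_rot: [3.126, 0.299, -0.013]
ft_force: [0.4, -0.0, 0.0]
grip_width: 0.81
grip_force: 0.0
```

>>> jog_arm(increments=[{"tx":0,"ty":0,"tz":-41,"wx":0,"wy":0,"wz":-0.1,"gripper":1},{"tx":-30,"ty":-5,"tz":-70,"wx":0,"wy":0,"wz":-0.22,"gripper":1},{"tx":-60,"ty":-10,"tz":-90,"wx":0,"wy":0,"wz":-0.34,"gripper":1},{"tx":-94,"ty":-10,"tz":-100,"wx":0,"wy":0,"wz":-0.46,"gripper":1},{"tx":-94,"ty":-10,"tz":-105,"wx":0,"wy":0,"wz":-0.58,"gripper":1}])

```text
time: 8.75
position: [0.4253, 0.0903, 0.1821]
tool_rot: [-2.907, -1.19, 0.0]
ft_force: [0.1, -0.6, -0.7]
grip_width: 0.993
grip_force: 0.0
```

>>> jog_arm(increments=[{"tx":0,"ty":0,"tz":0,"wx":0,"wy":0,"wz":-0.12,"gripper":1},{"tx":0,"ty":0,"tz":0,"wx":0,"wy":0,"wz":-0.24,"gripper":1},{"tx":0,"ty":0,"tz":0,"wx":0,"wy":0,"wz":-0.37,"gripper":1},{"tx":0,"ty":0,"tz":0,"wx":0,"wy":0,"wz":-0.37,"gripper":1},{"tx":0,"ty":0,"tz":0,"wx":0,"wy":0,"wz":-0.37,"gripper":1}])

```text
time: 9.17
position: [0.4294, 0.0909, 0.1805]
tool_rot: [2.647, 1.692, 0.0]
ft_force: [0.4, 0.3, -0.1]
grip_width: 0.998
grip_force: 0.0
```

Run:
```python
from bench import ctrl, vision
from h import *
st=ctrl.get_state(); print(st["time"],st["position"],st["tool_rot"],st["joint_positions"])
wr=shot(vision,"wrist","wrist6"); sc=shot(vision,"scene","scene6")
u=proj(wr,[.419,.069,.013])[0]; print(u, [d["bbox"] for d in vision.spot_in("wrist","bank_1")])
m=mask(wr,*BLUE,u,40)
if m is not None:
    p,e=fitbank([(wr,m)],[.419,.069]); print(p,e)
    d=np.array([np.cos(p[2]),np.sin(p[2])]); 
    if d[1]<0: d=-d
    g=p[:2]+.025*d; print(g, inc(st,[*g,.004],np.arctan2(d[1],d[0])-np.pi/2))
```

```text
9.1667 [0.42943523 0.09087648 0.18053494] [2.64677203e+00 1.69215561e+00 1.97370279e-04] [-0.35943219 -0.1055653   0.0847844   2.00416726  0.00951883  1.24247045
 -0.71130924]
[318.92133786 203.01785097] [[301.6, 151.7, 339.5, 250.6], [535.3, 3.1, 605.4, 55.6]]
[0.41839772 0.06743676 1.15852114] 0.08863937919665477
[0.42841509 0.09034205] ([-0.9, -0.7, 176.5], [0.0, -0.0, -0.021])
```

View pics/wrist6.png

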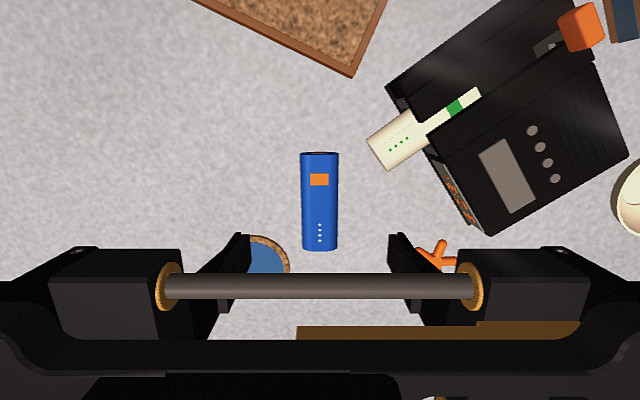

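The blue bank with the orange band is centred at (320,200), right beneath the gripper. I'll descend and grasp 25 mm off its centre.

>>> jog_arm(increments=[{"tx":-1,"ty":-1,"tz":40,"wx":0,"wy":0,"wz":-0.02,"gripper":1},{"tx":-1,"ty":-1,"tz":75,"wx":0,"wy":0,"wz":-0.02,"gripper":1},{"tx":-1,"ty":-1,"tz":110,"wx":0,"wy":0,"wz":-0.02,"gripper":1},{"tx":-1,"ty":-1,"tz":135,"wx":0,"wy":0,"wz":-0.02,"gripper":1},{"tx":-1,"ty":-1,"tz":150,"wx":0,"wy":0,"wz":-0.02,"gripper":1}])

```text
time: 9.73
position: [0.4259, 0.0897, 0.0274]
tool_rot: [-2.628, -1.72, 0.007]
ft_force: [-0.2, -0.4, 0.9]
grip_width: 1.0
grip_force: 0.0
```

>>> jog_arm(increments=[{"tx":0,"ty":0,"tz":12,"wx":0,"wy":0,"wz":0,"gripper":1},{"tx":0,"ty":0,"tz":20,"wx":0,"wy":0,"wz":0,"gripper":1},{"tx":0,"ty":0,"tz":26,"wx":0,"wy":0,"wz":0,"gripper":1},{"tx":0,"ty":0,"tz":26,"wx":0,"wy":0,"wz":0,"gripper":0.3},{"tx":0,"ty":0,"tz":26,"wx":0,"wy":0,"wz":0,"gripper":0.3}])

```text
time: 10.15
position: [0.4285, 0.0905, 0.0048]
tool_rot: [2.627, 1.722, 0.001]
ft_force: [-0.0, 0.1, 0.7]
grip_width: 0.926
grip_force: 0.0
```

>>> jog_arm(increments=[{"tx":0,"ty":0,"tz":0,"wx":0,"wy":0,"wz":0,"gripper":0.3},{"tx":0,"ty":0,"tz":0,"wx":0,"wy":0,"wz":0,"gripper":0.3},{"tx":0,"ty":0,"tz":0,"wx":0,"wy":0,"wz":0,"gripper":0.3},{"tx":0,"ty":0,"tz":0,"wx":0,"wy":0,"wz":0,"gripper":0.3},{"tx":0,"ty":0,"tz":0,"wx":0,"wy":0,"wz":0,"gripper":0.3}], grip_force=40)

```text
time: 10.57
position: [0.4284, 0.0905, 0.0049]
tool_rot: [2.627, 1.723, 0.001]
ft_force: [-1.0, 0.3, 0.5]
grip_width: 0.557
grip_force: 0.1
```

>>> jog_arm(increments=[{"tx":0,"ty":0,"tz":0,"wx":0,"wy":0,"wz":0,"gripper":0.3},{"tx":0,"ty":0,"tz":0,"wx":0,"wy":0,"wz":0,"gripper":0.3},{"tx":0,"ty":0,"tz":-30,"wx":0,"wy":0,"wz":0,"gripper":0.3},{"tx":0,"ty":0,"tz":-70,"wx":0,"wy":0,"wz":0,"gripper":0.3},{"tx":0,"ty":0,"tz":-110,"wx":0,"wy":0,"wz":0,"gripper":0.3}])

```text
time: 10.98
position: [0.4262, 0.0899, 0.1144]
tool_rot: [-2.626, -1.722, 0.007]
ft_force: [1.1, 1.7, -2.9]
grip_width: 0.519
grip_force: 40.0
```

>>> jog_arm(increments=[{"tx":0,"ty":0,"tz":-41,"wx":0,"wy":0,"wz":-0.12,"gripper":0.3},{"tx":0,"ty":0,"tz":-80,"wx":0,"wy":0,"wz":-0.24,"gripper":0.3},{"tx":0,"ty":0,"tz":-90,"wx":0,"wy":0,"wz":-0.36,"gripper":0.3},{"tx":0,"ty":0,"tz":-90,"wx":0,"wy":0,"wz":-0.48,"gripper":0.3},{"tx":0,"ty":0,"tz":-90,"wx":0,"wy":0,"wz":-0.6,"gripper":0.3}])

```text
time: 11.4
position: [0.4284, 0.0906, 0.2054]
tool_rot: [1.993, 2.427, 0.002]
ft_force: [-0.8, 0.3, -3.2]
grip_width: 0.519
grip_force: 40.0
```

Run:
```python
from bench import ctrl, vision
from h import *
st=ctrl.get_state(); print(st["time"],st["position"],st["ft_force"],st["joint_positions"],st["grip_width"],st["grip_force"])
# coarse rack pose; view point: TCP 120 mm above the apron middle
rk=[.6872,-.3429,-.3774]; p=place(rk,np.array([[-.15,0,.0]]),RP,RACKZ)[0]; print(p)
print(inc(st,[p[0],p[1],.26],rk[2]+np.pi/2))
print(inc(st,[p[0],p[1],.26],rk[2]+np.pi/2,flip=0),inc(st,[p[0],p[1],.26],rk[2]+np.pi/2,flip=1))
```

```text
11.4 [0.42835166 0.09055605 0.20544138] [-0.80023566  0.26405348 -3.21952614] [-0.3945727  -0.12853126  0.11592887  1.97314707  0.01515314  1.29448583
 -0.08786749] 0.5193420465236541 39.98719811439514
[ 0.55458099 -0.29032968  0.0619139 ]
([-398.1, 49.8, -54.6], [0.002, 0.0, -0.998])
([-398.1, 49.8, -54.6], [0.002, 0.0, -0.998]) ([-398.1, 49.8, -54.6], [0.001, -0.002, 2.144])
```

>>> jog_arm(increments=[{"tx":-41,"ty":5,"tz":-30,"wx":0,"wy":0,"wz":-0.1,"gripper":0.3},{"tx":-80,"ty":10,"tz":-55,"wx":0,"wy":0,"wz":-0.2,"gripper":0.3},{"tx":-120,"ty":15,"tz":-55,"wx":0,"wy":0,"wz":-0.3,"gripper":0.3},{"tx":-160,"ty":20,"tz":-55,"wx":0,"wy":0,"wz":-0.4,"gripper":0.3},{"tx":-199,"ty":25,"tz":-55,"wx":0,"wy":0,"wz":-0.5,"gripper":0.3}])

```text
time: 11.82
position: [0.4866, -0.0901, 0.2599]
tool_rot: [1.34, 2.841, 0.001]
ft_force: [1.0, 1.3, -3.2]
grip_width: 0.515
grip_force: 40.0
```

>>> jog_arm(increments=[{"tx":-37,"ty":-15,"tz":0,"wx":0,"wy":0,"wz":-0.1,"gripper":0.3},{"tx":-74,"ty":-29,"tz":0,"wx":0,"wy":0,"wz":-0.2,"gripper":0.3},{"tx":-111,"ty":-44,"tz":0,"wx":0,"wy":0,"wz":-0.3,"gripper":0.3},{"tx":-148,"ty":-58,"tz":0,"wx":0,"wy":0,"wz":-0.4,"gripper":0.3},{"tx":-186,"ty":-73,"tz":0,"wx":0,"wy":0,"wz":-0.5,"gripper":0.3}])

```text
time: 12.23
position: [0.5474, -0.2791, 0.2585]
tool_rot: [-0.594, -3.083, -0.001]
ft_force: [0.7, 0.3, -1.3]
grip_width: 0.516
grip_force: 40.0
```

>>> jog_arm(increments=[{"tx":0,"ty":0,"tz":0,"wx":0,"wy":0,"wz":0,"gripper":0.3},{"tx":0,"ty":0,"tz":0,"wx":0,"wy":0,"wz":0,"gripper":0.3},{"tx":0,"ty":0,"tz":0,"wx":0,"wy":0,"wz":0,"gripper":0.3},{"tx":0,"ty":0,"tz":0,"wx":0,"wy":0,"wz":0,"gripper":0.3},{"tx":0,"ty":0,"tz":0,"wx":0,"wy":0,"wz":0,"gripper":0.3}])

```text
time: 12.65
position: [0.5476, -0.2763, 0.2595]
tool_rot: [0.6, 3.084, 0.002]
ft_force: [-0.1, -0.0, -4.0]
grip_width: 0.517
grip_force: 40.0
```

Run:
```python
from bench import ctrl, vision
from h import *
st=ctrl.get_state(); print(st["time"],st["position"],st["joint_positions"],st["grip_width"],st["grip_force"])
wr=shot(vision,"wrist","wrist7"); sd=shot(vision,"side","side7"); sc=shot(vision,"scene","scene7")
rk=[.6872,-.3429,-.3774]
a=sd["color"][190:330,330:560]; b=wr["color"]
cv2.imwrite("pics/m7.png",np.hstack([cv2.resize(b,(480,300)),cv2.resize(a,(320,195)).copy() if 0 else np.vstack([cv2.resize(a,(320,195)),np.zeros((105,320,3),np.uint8)])]))
```

```text
12.65 [ 0.54756538 -0.27626144  0.25952729] [-0.02267115  0.24465453  0.54176368  1.51086336 -0.1279698   1.4215502
  1.71121407] 0.5173754530207743 39.99276280403137
```

View pics/wrist7.png

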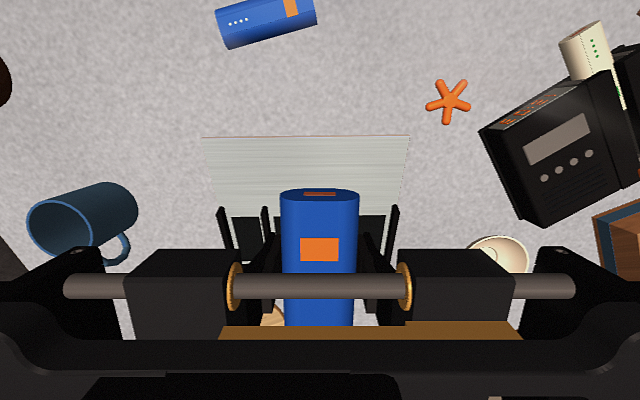

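The rack's upper edge runs (203,138)–(410,136), and the divider tips are at (219,207), (264,207) and (393,207). The held bank fills (281–358, 190+). I'll fit the rack pose from these points.

Run:
```python
from bench import ctrl, vision
from h import *
st=ctrl.get_state(); wr=shot(vision,"wrist"); 
K=[(-.215,-.124,0),(-.215,.124,0),(-.116,-.12,.016),(-.116,-.06,.016),(-.116,.12,.016)]
uv=[(203,138),(410,136),(219.5,207),(264.5,207),(393,206)]
p,r=fit([(wr,list(zip(K,uv)))],[.687,-.343,-.377],RP,RACKZ); print(np.round(p,4),np.round(r,1).tolist())
m=mask(wr,*BLUE,(265,22),40); print(fitbank([(wr,m)],[.338,-.262]))
```

```text
[ 0.6768 -0.3449 -0.3899] [[-0.9, -5.0], [3.8, -2.0], [-1.0, 1.8], [-0.8, 2.0], [6.2, 3.6]]
(array([ 0.33883381, -0.26240083,  1.43993882]), np.float64(0.04371227941833222))
```

Run:
```python
from bench import ctrl, vision
from h import *
st=ctrl.get_state(); wr=shot(vision,"wrist"); a=wr["color"][120:270,190:430]
cv2.imwrite("pics/c7.png",cv2.resize(a,None,fx=3.3,fy=3.3,interpolation=cv2.INTER_CUBIC))
K=[(-.215,-.124,0),(-.215,.124,0),(-.116,-.12,0),(-.116,-.06,0),(-.116,.12,0)]
uv=[(203,138),(410,136),(221.5,207),(264.5,207),(392,206)]
p,r=fit([(wr,list(zip(K,uv)))],[.687,-.343,-.377],RP,RACKZ); print(np.round(p,4),np.round(r,1).tolist())
p,r=fit([(wr,list(zip(K,uv)))],[.687,-.343,-.377],RP,RACKZ-.008); print(np.round(p,4),np.round(r,1).tolist())
```

```text
[ 0.6816 -0.3479 -0.3781] [[-2.8, 1.1], [0.7, 1.5], [-0.5, -0.5], [-0.1, -0.8], [2.8, -0.7]]
[ 0.6825 -0.3503 -0.3865] [[-0.3, 1.1], [-1.7, 3.3], [0.7, -1.7], [0.3, -1.7], [0.5, -0.6]]
```

View pics/c7.png

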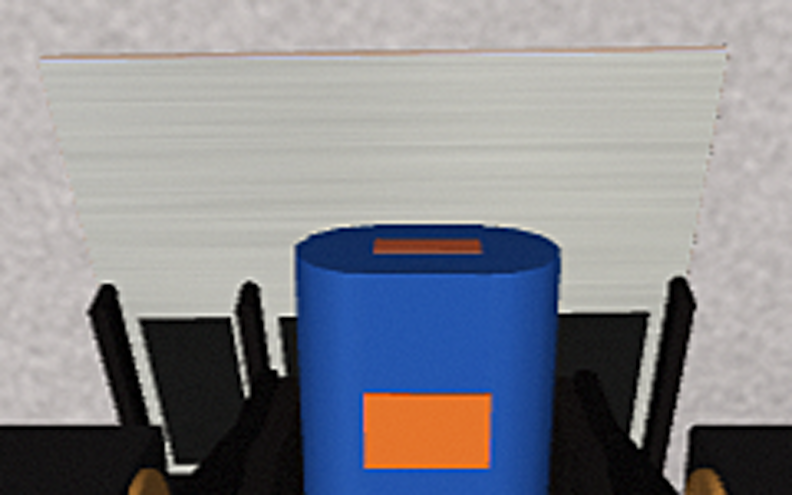

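```bash
cat >> h.py <<'E'
RK=[.682,-.348,-.380]
def bed(L): return place(RK,np.atleast_2d(L),RP,RACKZ)[0]
def binc(st,L): return inc(st,bed(L),RK[2]+np.pi/2,tilt=(-RP*np.cos(RK[2]),-RP*np.sin(RK[2])))
E
python3 - <<'E'
from bench import ctrl, vision
from h import *
st=ctrl.get_state(); wr=shot(vision,"wrist")
K=[(-.215,-.124,0),(-.215,.124,0),(-.116,-.12,0),(-.116,-.06,0),(-.116,.12,0)]
uv=[(202.4,137.3),(410.3,133.9),(222.1,206.4),(265.5,205.5),(395.5,204.4)]
p,r=fit([(wr,list(zip(K,uv)))],[.687,-.343,-.377],RP,RACKZ); print(np.round(p,4),np.round(r,1).tolist())
import h; h.RK[:]=p.tolist()
for L in ([-.130,.030,.08],[-.130,.030,.0065]): print(binc(st,L),bed(L))
E
```

```text
[ 0.6806 -0.3455 -0.3712] [[-1.8, 0.9], [1.3, 1.1], [-0.2, -0.6], [-0.2, -0.3], [0.5, -1.0]]
([-49.4, 15.7, 128.1], [0.003, 0.315, -0.014]) [ 0.59929533 -0.28166619  0.13181808]
([-26.6, 15.3, 198.0], [0.003, 0.315, -0.014]) [ 0.57812953 -0.2734274   0.06191542]
```

>>> jog_arm(increments=[{"tx":-16,"ty":4,"tz":30,"wx":0,"wy":0.1,"wz":-0.01,"gripper":0.3},{"tx":-32,"ty":10,"tz":65,"wx":0,"wy":0.2,"wz":-0.01,"gripper":0.3},{"tx":-49,"ty":16,"tz":95,"wx":0,"wy":0.315,"wz":-0.014,"gripper":0.3},{"tx":-49,"ty":16,"tz":115,"wx":0,"wy":0.315,"wz":-0.014,"gripper":0.3},{"tx":-49,"ty":16,"tz":128,"wx":0,"wy":0.315,"wz":-0.014,"gripper":0.3}])

```text
time: 13.37
position: [0.5993, -0.279, 0.1203]
tool_rot: [-0.517, -2.767, -0.089]
ft_force: [0.9, 4.1, 15.7]
grip_width: 0.52
grip_force: 40.0
```

```bash
sed -i 's/^RK=.*/RK=[.6806,-.3455,-.3712]/' h.py
python3 - <<'E'
from bench import ctrl, vision
from h import *
st=ctrl.get_state(); print(st["time"],st["position"],st["joint_positions"],st["grip_width"],st["grip_force"])
print(binc(st,[-.130,.030,.0065]),binc(st,[-.130,.030,.02]))
sc=shot(vision,"scene","scene8"); sd=shot(vision,"side","side8")
a=sc["color"][150:290,130:290]; b=sd["color"][190:330,360:540]
cv2.imwrite("pics/m8.png",np.hstack([cv2.resize(a,(400,350)),cv2.resize(b,(400,350))]))
E
```

```text
13.3667 [ 0.59934774 -0.27897233  0.12030952] [ 0.09319152  0.70943194  0.49905834  1.21352467 -0.26413276  1.62152149
  1.77192857] 0.5198061631009612 40.00040648969616
([1.6, -2.6, 62.3], [0.001, -0.017, 0.002]) ([1.8, -2.6, 48.8], [0.001, -0.017, 0.002])
```

>>> jog_arm(increments=[{"tx":1,"ty":-2,"tz":12,"wx":0,"wy":0,"wz":0,"gripper":0.3},{"tx":1,"ty":-2,"tz":24,"wx":0,"wy":0,"wz":0,"gripper":0.3},{"tx":1,"ty":-2,"tz":34,"wx":0,"wy":0,"wz":0,"gripper":0.3},{"tx":1,"ty":-2,"tz":42,"wx":0,"wy":0,"wz":0,"gripper":0.3},{"tx":1,"ty":-2,"tz":46,"wx":0,"wy":0,"wz":0,"gripper":0.3}])

```text
time: 13.88
position: [0.5831, -0.2794, 0.1002]
tool_rot: [-0.527, -2.787, -0.087]
ft_force: [-6.6, 2.4, 19.4]
grip_width: 0.51
grip_force: 40.1
```

Run:
```python
from bench import ctrl, vision
from h import *
st=ctrl.get_state(); print(st["time"],st["position"],st["ft_force"],st["grip_width"])
print(binc(st,[-.130,.030,.0065]))
sc=shot(vision,"scene","scene9"); sd=shot(vision,"side","side9")
for n,im in(("sc",sc),("sd",sd)):
  print(n,np.round(proj(im,[bed([-.116,y,.016]) for y in(-.12,-.06,0,.06,.12)]+[bed([-.045,y,.013]) for y in (.007,.053)]),1).tolist())
a=sc["color"][170:290,140:270]; b=sd["color"][200:320,370:540]
cv2.imwrite("pics/m9.png",np.hstack([cv2.resize(a,(400,370),interpolation=cv2.INTER_CUBIC),cv2.resize(b,(400,370)[:1]+(370,),interpolation=cv2.INTER_CUBIC)]))
```

```text
13.8833 [ 0.58311972 -0.27940777  0.10016155] [-6.57915403  2.4467968  19.42408944] 0.5098458349557202
([-5.2, 3.6, 38.5], [0.004, 0.004, -0.002])
sc [[171.7, 196.2], [186.8, 204.5], [202.4, 213.0], [218.5, 221.8], [235.0, 230.9], [190.1, 235.0], [202.4, 242.1]]
sd [[475.0, 293.6], [458.5, 272.3], [443.5, 253.0], [429.8, 235.4], [417.3, 219.2], [465.8, 251.8], [454.8, 238.7]]
```

View pics/m9.png

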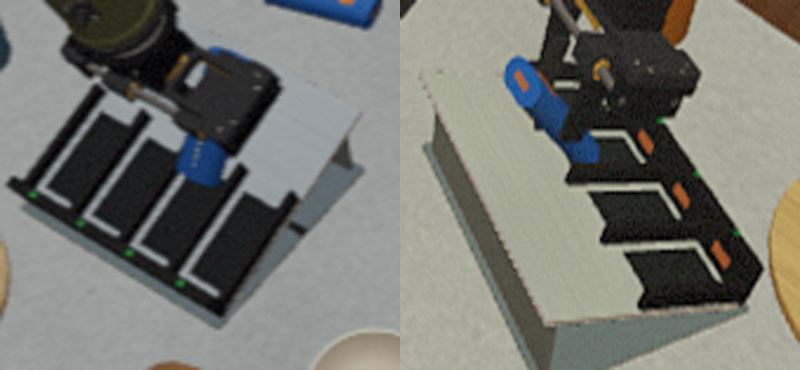

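Scene (left) shows the nose in lane 3, centred at (200,185) between its dividers. Side (right) shows the bank drooping nose-down in the grip, from (525,75) to (590,155), because of the offset grasp. I'll ease the grip and keep lowering so the bed levels it.

>>> jog_arm(increments=[{"tx":0,"ty":1,"tz":3,"wx":0,"wy":0,"wz":0,"gripper":0.3},{"tx":0,"ty":2,"tz":6,"wx":0,"wy":0,"wz":0,"gripper":0.3},{"tx":0,"ty":3,"tz":9,"wx":0,"wy":0,"wz":0,"gripper":0.3},{"tx":0,"ty":3,"tz":12,"wx":0,"wy":0,"wz":0,"gripper":0.3},{"tx":0,"ty":3,"tz":15,"wx":0,"wy":0,"wz":0,"gripper":0.3}], grip_force=12)

```text
time: 14.4
position: [0.5805, -0.2732, 0.0736]
tool_rot: [-0.524, -2.782, -0.087]
ft_force: [-0.5, 0.1, -0.3]
grip_width: 0.523
grip_force: 12.0
```

>>> jog_arm(increments=[{"tx":0,"ty":0,"tz":3,"wx":0,"wy":0,"wz":0,"gripper":0.3},{"tx":0,"ty":0,"tz":6,"wx":0,"wy":0,"wz":0,"gripper":0.3},{"tx":0,"ty":0,"tz":9,"wx":0,"wy":0,"wz":0,"gripper":0.3},{"tx":0,"ty":0,"tz":12,"wx":0,"wy":0,"wz":0,"gripper":0.3},{"tx":0,"ty":0,"tz":15,"wx":0,"wy":0,"wz":0,"gripper":0.3}])

```text
time: 14.82
position: [0.579, -0.2735, 0.0639]
tool_rot: [-0.525, -2.789, -0.084]
ft_force: [2.5, -1.6, 19.0]
grip_width: 0.523
grip_force: 12.0
```

Run:
```python
from bench import ctrl, vision
from h import *
st=ctrl.get_state(); print(st["time"],st["position"],st["ft_force"],st["grip_width"],st["joint_positions"])
print(binc(st,[-.130,.030,.0065]))
```

```text
14.8167 [ 0.57904126 -0.27345567  0.06386557] [ 2.45003967 -1.55313918 18.96472557] 0.5232592147677461 [ 0.07529447  0.69282015  0.49310961  1.35504664 -0.26683644  1.47680877
  1.78211087]
([0.2, -0.3, 2.1], [0.002, 0.006, -0.001])
```

It is down, with 19 N of contact at the expected height. I'll release, retreat along the bed normal, and look.

>>> jog_arm(increments=[{"tx":0,"ty":0,"tz":-3,"wx":0,"wy":0,"wz":0,"gripper":0.8},{"tx":0,"ty":0,"tz":-3,"wx":0,"wy":0,"wz":0,"gripper":0.8},{"tx":0,"ty":0,"tz":-3,"wx":0,"wy":0,"wz":0,"gripper":0.8},{"tx":0,"ty":0,"tz":-3,"wx":0,"wy":0,"wz":0,"gripper":0.8},{"tx":0,"ty":0,"tz":-20,"wx":0,"wy":0,"wz":0,"gripper":0.8}])

```text
time: 15.23
position: [0.5793, -0.2727, 0.0748]
tool_rot: [-0.524, -2.775, -0.089]
ft_force: [-0.3, 0.5, -0.9]
grip_width: 0.771
grip_force: 0.0
```

>>> jog_arm(increments=[{"tx":0,"ty":0,"tz":-35,"wx":0,"wy":0,"wz":0,"gripper":0.8},{"tx":10,"ty":0,"tz":-70,"wx":0,"wy":0,"wz":0,"gripper":0},{"tx":30,"ty":0,"tz":-80,"wx":0,"wy":0,"wz":0,"gripper":0},{"tx":60,"ty":0,"tz":-80,"wx":0,"wy":0,"wz":0,"gripper":0},{"tx":80,"ty":0,"tz":-80,"wx":0,"wy":0,"wz":0,"gripper":0}])

```text
time: 15.65
position: [0.5331, -0.2559, 0.1802]
tool_rot: [-0.525, -2.782, -0.086]
ft_force: [0.4, -0.1, 0.3]
grip_width: 0.578
grip_force: 0.0
```

>>> jog_arm(increments=[{"tx":0,"ty":0,"tz":0,"wx":0,"wy":0,"wz":0,"gripper":0},{"tx":0,"ty":0,"tz":0,"wx":0,"wy":0,"wz":0,"gripper":0},{"tx":0,"ty":0,"tz":0,"wx":0,"wy":0,"wz":0,"gripper":0},{"tx":0,"ty":0,"tz":0,"wx":0,"wy":0,"wz":0,"gripper":0},{"tx":0,"ty":0,"tz":0,"wx":0,"wy":0,"wz":0,"gripper":0}])

```text
time: 16.07
position: [0.5347, -0.2557, 0.1783]
tool_rot: [-0.524, -2.781, -0.086]
ft_force: [0.5, -0.2, 1.2]
grip_width: 0.205
grip_force: 0.0
```

```bash
cat >> h.py <<'E'
def fitbed(ms,x0,y0):
    # bank pose (x,y,yaw) in the bed frame, lying on the bed, from masks
    def cost(p):
        e=0
        L=R.from_euler('Z',p[2]).apply(BANK)+[p[0]/10,p[1]/10,.013]; P=place(RK,L,RP,RACKZ)
        for im,m in ms:
            h=cv2.convexHull(proj(im,P).astype(np.float32)); o=np.zeros_like(m); cv2.fillConvexPoly(o,np.round(h*16).astype(np.int32),255,cv2.LINE_AA,4)
            a=o/255.; b=m/255.; e+=1-np.minimum(a,b).sum()/np.maximum(a,b).sum()
        return e/len(ms)
    x=[x0*10,y0*10,0.]
    s=minimize(cost,x,method='Nelder-Mead',options=dict(initial_simplex=[x,[x[0]+.3,x[1],0],[x[0],x[1]+.1,0],[x[0],x[1],.1]]))
    return np.round([s.x[0]/10,s.x[1]/10,s.x[2],s.fun],4).tolist()
E
python3 - <<'E'
from bench import ctrl, vision
from h import *
st=ctrl.get_state(); print(st["time"],st["position"],st["ft_force"],st["grip_width"])
for n in("scene","side","wrist"):
    im=shot(vision,n,n+"10"); u=proj(im,bed([-.105,.03,.013]))[0]
    m=mask(im,*BLUE,u,40 if n!="wrist" else 90); print(n,u,m is not None)
    if m is not None: print(fitbed([(im,m)],-.105,.03), int((m>0).sum()))
print(binc(st,[-.19,.03,.010]))
E
```

```text
16.0667 [ 0.53467048 -0.25571691  0.17834093] [ 0.51024625 -0.24528158  1.18873268] 0.20535768479779004
scene [208.52365784 220.98759946] True
[-0.1324, 0.0276, -0.0004, 0.105] 657
side [439.81644488 245.01619995] True
[-0.1329, 0.0305, 0.0401, 0.1215] 851
wrist [318.9262457  300.90576388] True
[-0.1328, 0.0305, 0.0193, 0.7907] 1142
([-20.8, -0.9, 92.7], [0.002, -0.002, -0.001])
```

The bank lies flat in lane 3 at bed x≈-0.133. I'll push it down with closed fingers.

>>> jog_arm(increments=[{"tx":3,"ty":-1,"tz":35,"wx":0,"wy":0,"wz":0,"gripper":0},{"tx":3,"ty":-1,"tz":65,"wx":0,"wy":0,"wz":0,"gripper":0},{"tx":3,"ty":-1,"tz":82,"wx":0,"wy":0,"wz":0,"gripper":0},{"tx":3,"ty":-1,"tz":90,"wx":0,"wy":0,"wz":0,"gripper":0},{"tx":3,"ty":-1,"tz":94,"wx":0,"wy":0,"wz":0,"gripper":0}])

```text
time: 16.63
position: [0.5034, -0.2444, 0.0897]
tool_rot: [-0.524, -2.78, -0.087]
ft_force: [-0.7, 0.7, 0.3]
grip_width: 0.004
grip_force: 0.0
```

>>> jog_arm(increments=[{"tx":-6,"ty":0,"tz":0,"wx":0,"wy":0,"wz":0,"gripper":0},{"tx":-14,"ty":0,"tz":0,"wx":0,"wy":0,"wz":0,"gripper":0},{"tx":-24,"ty":0,"tz":0,"wx":0,"wy":0,"wz":0,"gripper":0},{"tx":-34,"ty":0,"tz":0,"wx":0,"wy":0,"wz":0,"gripper":0},{"tx":-44,"ty":0,"tz":0,"wx":0,"wy":0,"wz":0,"gripper":0}])

```text
time: 17.05
position: [0.5451, -0.2609, 0.0784]
tool_rot: [-0.524, -2.784, -0.086]
ft_force: [-0.8, 1.2, 2.7]
grip_width: 0.007
grip_force: 1.0
```

>>> jog_arm(increments=[{"tx":-8,"ty":0,"tz":0,"wx":0,"wy":0,"wz":0,"gripper":0},{"tx":-16,"ty":0,"tz":0,"wx":0,"wy":0,"wz":0,"gripper":0},{"tx":-22,"ty":0,"tz":0,"wx":0,"wy":0,"wz":0,"gripper":0},{"tx":-28,"ty":0,"tz":0,"wx":0,"wy":0,"wz":0,"gripper":0},{"tx":-32,"ty":0,"tz":0,"wx":0,"wy":0,"wz":0,"gripper":0}])

```text
time: 17.47
position: [0.5722, -0.2714, 0.0673]
tool_rot: [-0.525, -2.782, -0.086]
ft_force: [-1.9, 2.0, 2.8]
grip_width: 0.007
grip_force: 1.0
```

```bash
cat > chk.py <<'E'
import sys
from bench import ctrl, vision
from h import *
tag,x,y=sys.argv[1],float(sys.argv[2]),float(sys.argv[3])
st=ctrl.get_state(); print(st["time"],st["position"],st["ft_force"],st["grip_width"])
for n in("scene","side"):
    im=shot(vision,n,n+tag); u=proj(im,bed([x,y,.013]))[0]
    m=mask(im,*BLUE,u,30)
    if m is not None: print(n,fitbed([(im,m)],x,y), int((m>0).sum()))
print("to push end",binc(st,[-.1295,y,.010]))
E
python3 chk.py 11 -.07 .03
```

```text
17.4667 [ 0.57218724 -0.27144238  0.06732989] [-1.92863591  2.0342401   2.75073947] 0.006873540125545311
scene [-0.0603, 0.0281, -0.009, 0.1514] 651
side [-0.0647, 0.0235, 0.1945, 0.4572] 478
to push end ([-8.1, 0.3, -0.3], [0.003, -0.001, -0.001])
```

>>> jog_arm(increments=[{"tx":-3,"ty":0,"tz":0,"wx":0,"wy":0,"wz":0,"gripper":0},{"tx":-6,"ty":0,"tz":0,"wx":0,"wy":0,"wz":0,"gripper":0},{"tx":-9,"ty":0,"tz":0,"wx":0,"wy":0,"wz":0,"gripper":0},{"tx":-9,"ty":0,"tz":0,"wx":0,"wy":0,"wz":0,"gripper":0},{"tx":-9,"ty":0,"tz":0,"wx":0,"wy":0,"wz":0,"gripper":0}])

```text
time: 17.98
position: [0.578, -0.2736, 0.065]
tool_rot: [-0.524, -2.778, -0.088]
ft_force: [-4.7, 2.7, 3.4]
grip_width: 0.004
grip_force: 2.9
```

>>> jog_arm(increments=[{"tx":-1,"ty":0,"tz":0,"wx":0,"wy":0,"wz":0,"gripper":0},{"tx":-2,"ty":0,"tz":0,"wx":0,"wy":0,"wz":0,"gripper":0},{"tx":-3,"ty":0,"tz":0,"wx":0,"wy":0,"wz":0,"gripper":0},{"tx":-4,"ty":0,"tz":0,"wx":0,"wy":0,"wz":0,"gripper":0},{"tx":-4,"ty":0,"tz":0,"wx":0,"wy":0,"wz":0,"gripper":0}])

```text
time: 18.4
position: [0.5781, -0.2737, 0.065]
tool_rot: [-0.524, -2.769, -0.092]
ft_force: [-13.2, 6.0, 12.2]
grip_width: 0.009
grip_force: 8.7
```

```bash
python3 chk.py 12 -.06 .03
```

```text
18.4 [ 0.57806199 -0.27365251  0.06502389] [-13.1659745    5.982446    12.16472275] 0.009019532886803997
scene [-0.0573, 0.0279, -0.0244, 0.1593] 646
side [-0.0592, 0.0248, 0.1729, 0.5158] 424
to push end ([-1.4, 0.2, -0.6], [0.004, -0.014, -0.002])
```

It is home: motion stalled and the force rose to 14 N. I'll retreat and go for the second blue bank.

>>> jog_arm(increments=[{"tx":20,"ty":0,"tz":0,"wx":0,"wy":0,"wz":0,"gripper":0},{"tx":25,"ty":0,"tz":-40,"wx":0,"wy":0,"wz":0,"gripper":0},{"tx":25,"ty":0,"tz":-80,"wx":0,"wy":0,"wz":0,"gripper":0.5},{"tx":40,"ty":0,"tz":-110,"wx":0,"wy":-0.12,"wz":0.1,"gripper":1},{"tx":70,"ty":0,"tz":-120,"wx":0,"wy":-0.24,"wz":0.15,"gripper":1}])

```text
time: 18.92
position: [0.5627, -0.268, 0.1988]
tool_rot: [-0.758, -2.938, 0.005]
ft_force: [-0.1, 0.4, 3.5]
grip_width: 0.151
grip_force: 0.0
```

```bash
python3 chk.py 13 -.06 .03
python3 - <<'E'
from bench import ctrl, vision
from h import *
st=ctrl.get_state(); print(inc(st,[.339,-.262,.2],1.44-np.pi/2,flip=0),inc(st,[.339,-.262,.2],1.44-np.pi/2,flip=1))
E
```

```text
18.9167 [ 0.56274916 -0.26797937  0.19875168] [-0.11921749  0.43175308  3.45539783] 0.15101537278493904
scene [-0.058, 0.0279, -0.0045, 0.0733] 709
side [-0.0605, 0.0314, 0.0472, 0.1051] 809
to push end ([-31.3, 6.9, 131.0], [-0.002, 0.209, -0.136])
([185.1, -99.6, 26.0], [-0.081, -0.082, 1.192]) ([185.1, -99.6, 26.0], [0.091, -0.09, -1.946])
```

>>> jog_arm(increments=[{"tx":35,"ty":-19,"tz":5,"wx":-0.02,"wy":-0.02,"wz":0.1,"gripper":1},{"tx":70,"ty":-38,"tz":10,"wx":-0.04,"wy":-0.04,"wz":0.2,"gripper":1},{"tx":105,"ty":-57,"tz":15,"wx":-0.06,"wy":-0.06,"wz":0.32,"gripper":1},{"tx":140,"ty":-76,"tz":20,"wx":-0.08,"wy":-0.08,"wz":0.44,"gripper":1},{"tx":175,"ty":-95,"tz":25,"wx":-0.08,"wy":-0.08,"wz":0.56,"gripper":1}])

```text
time: 19.43
position: [0.3536, -0.2645, 0.1949]
tool_rot: [-1.597, -2.688, -0.045]
ft_force: [-0.1, 0.2, 0.8]
grip_width: 0.619
grip_force: 0.0
```

>>> jog_arm(increments=[{"tx":0,"ty":0,"tz":0,"wx":0,"wy":0,"wz":0.12,"gripper":1},{"tx":0,"ty":0,"tz":0,"wx":0,"wy":0,"wz":0.24,"gripper":1},{"tx":0,"ty":0,"tz":0,"wx":0,"wy":0,"wz":0.36,"gripper":1},{"tx":0,"ty":0,"tz":0,"wx":0,"wy":0,"wz":0.48,"gripper":1},{"tx":0,"ty":0,"tz":0,"wx":0,"wy":0,"wz":0.6,"gripper":1}])

```text
time: 19.85
position: [0.3564, -0.2644, 0.1958]
tool_rot: [-2.314, -2.093, -0.036]
ft_force: [0.5, -0.9, 0.7]
grip_width: 0.964
grip_force: 0.0
```

Run:
```python
from bench import ctrl, vision
from h import *
st=ctrl.get_state(); print(st["time"],st["position"],st["joint_positions"],st["grip_width"])
wr=shot(vision,"wrist","wrist14"); print([d["bbox"] for d in vision.spot_in("wrist","bank_1")])
u=proj(wr,[.339,-.262,.013])[0]; m=mask(wr,*BLUE,u,60); print(u)
if m is not None:
    p,e=fitbank([(wr,m)],[.339,-.262]); print(p,e); print(inc(st,[*p[:2],.004],p[2]-np.pi/2))
```

```text
19.85 [ 0.35638336 -0.26435685  0.1958289 ] [-0.05011664 -0.13723483  0.60674765  1.97673521  0.05199066  1.2924716
  0.43654431] 0.964312432577556
[[289.1, 135.7, 326.8, 236.9], [180.5, 212.0, 260.6, 270.4], [520.0, 167.8, 613.8, 221.9]]
[305.48393878 184.96156431]
[ 0.33932617 -0.2640012   1.42545287] 0.06809685668151533
([-7.4, -16.9, 191.7], [-0.001, -0.031, 0.045])
```

The wrist view's network box (289–327, 136–237) and the mask fit agree on the blue bank at (0.339, -0.264), and the pink one is well away. I'll descend.

>>> jog_arm(increments=[{"tx":-3,"ty":-10,"tz":30,"wx":0,"wy":-0.03,"wz":0.045,"gripper":1},{"tx":-7,"ty":-17,"tz":65,"wx":0,"wy":-0.03,"wz":0.045,"gripper":1},{"tx":-7,"ty":-17,"tz":95,"wx":0,"wy":-0.03,"wz":0.045,"gripper":1},{"tx":-7,"ty":-17,"tz":120,"wx":0,"wy":-0.03,"wz":0.045,"gripper":1},{"tx":-7,"ty":-17,"tz":140,"wx":0,"wy":-0.03,"wz":0.045,"gripper":1}])

```text
time: 20.37
position: [0.338, -0.2649, 0.0535]
tool_rot: [-2.364, -2.063, 0.002]
ft_force: [0.1, 0.5, -0.0]
grip_width: 0.998
grip_force: 0.0
```

Run:
```python
from bench import ctrl, vision
from h import *
st=ctrl.get_state(); print(st["time"],st["position"],st["joint_positions"],st["ft_force"])
wr=shot(vision,"wrist","wrist15")
u=proj(wr,[.339,-.262,.013])[0]; m=mask(wr,*BLUE,u,90); print(u, m is not None and fitbank([(wr,m)],[.339,-.264]))
print(inc(st,[.3393,-.264,.004],1.425-np.pi/2))
```

```text
20.3667 [ 0.33800467 -0.26487275  0.05351714] [-3.43711625e-02  3.06859167e-03  6.45015728e-01  2.18114520e+00
 -1.92577655e-03  9.61963440e-01  4.75920718e-01] [ 0.06714808  0.51909496 -0.01849539]
[320.61858498 220.28828675] (array([ 0.33844204, -0.26509124,  1.42457325]), np.float64(0.20473866647666594))
([1.0, 1.3, 49.5], [-0.004, -0.002, 0.01])
```

Aligned. I'll descend the rest of the way, grip, lift, and start turning towards the rack.

>>> jog_arm(increments=[{"tx":1,"ty":1,"tz":15,"wx":0,"wy":0,"wz":0.01,"gripper":1},{"tx":1,"ty":1,"tz":30,"wx":0,"wy":0,"wz":0.01,"gripper":1},{"tx":1,"ty":1,"tz":40,"wx":0,"wy":0,"wz":0.01,"gripper":1},{"tx":1,"ty":1,"tz":46,"wx":0,"wy":0,"wz":0.01,"gripper":1},{"tx":1,"ty":1,"tz":49,"wx":0,"wy":0,"wz":0.01,"gripper":0.3}])

```text
time: 20.83
position: [0.3399, -0.2644, 0.006]
tool_rot: [-2.377, -2.049, 0.002]
ft_force: [-1.1, 0.0, 0.6]
grip_width: 0.972
grip_force: 0.0
```

>>> jog_arm(increments=[{"tx":0,"ty":0,"tz":0,"wx":0,"wy":0,"wz":0,"gripper":0.3},{"tx":0,"ty":0,"tz":0,"wx":0,"wy":0,"wz":0,"gripper":0.3},{"tx":0,"ty":0,"tz":0,"wx":0,"wy":0,"wz":0,"gripper":0.3},{"tx":0,"ty":0,"tz":0,"wx":0,"wy":0,"wz":0,"gripper":0.3},{"tx":0,"ty":0,"tz":0,"wx":0,"wy":0,"wz":0,"gripper":0.3}], grip_force=45)

```text
time: 21.25
position: [0.3405, -0.2647, 0.0068]
tool_rot: [-2.38, -2.049, 0.001]
ft_force: [0.1, -0.3, 0.3]
grip_width: 0.633
grip_force: 0.0
```

>>> jog_arm(increments=[{"tx":0,"ty":0,"tz":0,"wx":0,"wy":0,"wz":0,"gripper":0.3},{"tx":0,"ty":0,"tz":0,"wx":0,"wy":0,"wz":0,"gripper":0.3},{"tx":0,"ty":0,"tz":0,"wx":0,"wy":0,"wz":0,"gripper":0.3},{"tx":0,"ty":0,"tz":-25,"wx":0,"wy":0,"wz":0,"gripper":0.3},{"tx":0,"ty":0,"tz":-60,"wx":0,"wy":0,"wz":0,"gripper":0.3}])

```text
time: 21.67
position: [0.3369, -0.2628, 0.0639]
tool_rot: [-2.374, -2.043, 0.009]
ft_force: [1.4, 0.8, -2.4]
grip_width: 0.509
grip_force: 45.0
```

>>> jog_arm(increments=[{"tx":0,"ty":0,"tz":-40,"wx":0,"wy":0,"wz":0,"gripper":0.3},{"tx":0,"ty":0,"tz":-80,"wx":0,"wy":0,"wz":-0.12,"gripper":0.3},{"tx":0,"ty":0,"tz":-120,"wx":0,"wy":0,"wz":-0.24,"gripper":0.3},{"tx":0,"ty":0,"tz":-150,"wx":0,"wy":0,"wz":-0.36,"gripper":0.3},{"tx":0,"ty":0,"tz":-160,"wx":0,"wy":0,"wz":-0.48,"gripper":0.3}])

```text
time: 22.08
position: [0.3423, -0.2659, 0.2307]
tool_rot: [1.816, 2.558, 0.003]
ft_force: [0.8, -0.4, -3.4]
grip_width: 0.517
grip_force: 45.0
```

Run:
```python
from bench import ctrl, vision
from h import *
st=ctrl.get_state(); print(st["time"],st["position"],st["joint_positions"],st["ft_force"],st["grip_width"],st["grip_force"])
print(inc(st,bed([-.14,-.03,.13]),RK[2]+np.pi/2), bed([-.14,-.03,.13]))
wr=shot(vision,"wrist","wrist16")
```

```text
22.0833 [ 0.34231287 -0.26587394  0.23073927] [-0.10791958 -0.22277067  0.62113409  1.96072309  0.13022576  1.36010034
  0.81081865] [ 0.75109082 -0.36418446 -3.4275112 ] 0.5174893816146809 44.97255563735962
([-149.0, 202.7, 49.5], [0.003, 0.004, -0.863]) [ 0.5830746  -0.33973134  0.18246107]
```

>>> jog_arm(increments=[{"tx":-23,"ty":32,"tz":0,"wx":0,"wy":0,"wz":-0.1,"gripper":0.3},{"tx":-46,"ty":64,"tz":0,"wx":0,"wy":0,"wz":-0.2,"gripper":0.3},{"tx":-70,"ty":96,"tz":0,"wx":0,"wy":0,"wz":-0.3,"gripper":0.3},{"tx":-94,"ty":128,"tz":0,"wx":0,"wy":0,"wz":-0.4,"gripper":0.3},{"tx":-118,"ty":160,"tz":0,"wx":0,"wy":0,"wz":-0.5,"gripper":0.3}])

```text
time: 22.55
position: [0.5316, -0.3238, 0.2232]
tool_rot: [-1.129, -2.926, -0.001]
ft_force: [-0.2, -0.2, -1.3]
grip_width: 0.515
grip_force: 45.0
```

>>> jog_arm(increments=[{"tx":0,"ty":0,"tz":0,"wx":0,"wy":0.08,"wz":-0.08,"gripper":0.3},{"tx":0,"ty":0,"tz":0,"wx":0,"wy":0.16,"wz":-0.16,"gripper":0.3},{"tx":0,"ty":0,"tz":0,"wx":0,"wy":0.24,"wz":-0.24,"gripper":0.3},{"tx":0,"ty":0,"tz":0,"wx":0,"wy":0.31,"wz":-0.31,"gripper":0.3},{"tx":0,"ty":0,"tz":0,"wx":0,"wy":0.31,"wz":-0.31,"gripper":0.3}])

```text
time: 22.97
position: [0.5308, -0.3244, 0.22]
tool_rot: [-0.603, -2.773, -0.162]
ft_force: [-0.3, 0.7, -4.4]
grip_width: 0.516
grip_force: 45.0
```

Run:
```python
from bench import ctrl, vision
from h import *
st=ctrl.get_state(); print(st["time"],st["position"],st["joint_positions"],st["ft_force"],st["grip_width"],st["grip_force"])
print(binc(st,[-.135,-.03,.10]),binc(st,[-.135,-.03,.0065]))
```

```text
22.9667 [ 0.53083129 -0.32437457  0.21996133] [ 0.12138264  0.57666309  0.62515963  1.24047951 -0.28400099  1.74051292
  1.85861418] [-0.3208415   0.69236987 -4.36314463] 0.5157692516810218 44.9777215719223
([-68.0, 4.7, 49.1], [0.064, -0.001, -0.047]) ([-68.2, -1.3, 142.5], [0.064, -0.001, -0.047])
```

>>> jog_arm(increments=[{"tx":-20,"ty":1,"tz":10,"wx":0.02,"wy":0,"wz":-0.015,"gripper":0.3},{"tx":-40,"ty":3,"tz":25,"wx":0.04,"wy":0,"wz":-0.03,"gripper":0.3},{"tx":-58,"ty":5,"tz":40,"wx":0.064,"wy":0,"wz":-0.047,"gripper":0.3},{"tx":-68,"ty":5,"tz":49,"wx":0.064,"wy":0,"wz":-0.047,"gripper":0.3},{"tx":-68,"ty":5,"tz":49,"wx":0.064,"wy":0,"wz":-0.047,"gripper":0.3}])

```text
time: 23.38
position: [0.5788, -0.3359, 0.1542]
tool_rot: [-0.524, -2.786, -0.084]
ft_force: [-0.7, 0.4, -3.8]
grip_width: 0.515
grip_force: 45.0
```

>>> jog_arm(increments=[{"tx":0,"ty":0,"tz":18,"wx":0,"wy":0,"wz":0,"gripper":0.3},{"tx":0,"ty":0,"tz":34,"wx":0,"wy":0,"wz":0,"gripper":0.3},{"tx":0,"ty":0,"tz":48,"wx":0,"wy":0,"wz":0,"gripper":0.3},{"tx":0,"ty":0,"tz":56,"wx":0,"wy":0,"wz":0,"gripper":0.3},{"tx":0,"ty":0,"tz":60,"wx":0,"wy":0,"wz":0,"gripper":0.3}])

```text
time: 23.8
position: [0.5608, -0.3315, 0.1015]
tool_rot: [-0.527, -2.79, -0.082]
ft_force: [0.2, 0.0, -3.4]
grip_width: 0.514
grip_force: 45.0
```

Run:
```python
from bench import ctrl, vision
from h import *
st=ctrl.get_state(); print(st["time"],st["position"],st["ft_force"],st["grip_width"],st["grip_force"])
print(binc(st,[-.135,-.03,.0065]))
sc=shot(vision,"scene","scene17"); sd=shot(vision,"side","side17")
for n,im in(("sc",sc),("sd",sd)):
  m=mask(im,*BLUE,proj(im,bed([-.135,-.03,.05]))[0],40)
  print(n,np.round(proj(im,bed([-.135,-.03,.05]))[0]))
  if m is not None:
    c=cv2.minAreaRect(np.argwhere(m)[:,::-1].astype(np.float32)); print(c)
    print("expected axis",np.round(proj(im,[bed([-.195,-.03,.05]),bed([-.075,-.03,.05])]),0).tolist())
```

```text
23.8 [ 0.56075017 -0.33149985  0.10151273] [ 0.21918084  0.03623478 -3.38915621] 0.5141357035702373 44.97866749763489
([-2.3, 0.4, 39.2], [0.001, 0.007, -0.002])
sc [194. 198.]
((198.34228515625, 234.43960571289062), (16.466562271118164, 44.238525390625), 34.99202346801758)
expected axis [[206.0, 181.0], [181.0, 216.0]]
sd [451. 251.]
((442.0, 248.5), (23.0, 42.0), 90.0)
expected axis [[428.0, 251.0], [473.0, 251.0]]
```

>>> jog_arm(increments=[{"tx":-2,"ty":0,"tz":10,"wx":0,"wy":0,"wz":0,"gripper":0.3},{"tx":-2,"ty":0,"tz":20,"wx":0,"wy":0,"wz":0,"gripper":0.3},{"tx":-2,"ty":0,"tz":28,"wx":0,"wy":0,"wz":0,"gripper":0.3},{"tx":-2,"ty":0,"tz":33,"wx":0,"wy":0,"wz":0,"gripper":0.3},{"tx":-2,"ty":0,"tz":35,"wx":0,"wy":0,"wz":0,"gripper":0.3}], grip_force=20)

```text
time: 24.32
position: [0.5532, -0.3277, 0.0662]
tool_rot: [-0.523, -2.789, -0.082]
ft_force: [0.1, 1.0, -3.0]
grip_width: 0.521
grip_force: 20.0
```

>>> jog_arm(increments=[{"tx":0,"ty":0,"tz":1,"wx":0,"wy":0,"wz":0,"gripper":0.3},{"tx":0,"ty":0,"tz":2,"wx":0,"wy":0,"wz":0,"gripper":0.3},{"tx":0,"ty":0,"tz":3,"wx":0,"wy":0,"wz":0,"gripper":0.3},{"tx":0,"ty":0,"tz":3,"wx":0,"wy":0,"wz":0,"gripper":0.3},{"tx":0,"ty":0,"tz":3,"wx":0,"wy":0,"wz":0,"gripper":0.3}])

```text
time: 24.73
position: [0.5535, -0.3281, 0.065]
tool_rot: [-0.523, -2.792, -0.081]
ft_force: [0.6, 0.4, -3.2]
grip_width: 0.521
grip_force: 20.0
```

Run:
```python
from bench import ctrl, vision
from h import *
st=ctrl.get_state(); print(st["time"],st["position"],st["ft_force"],st["grip_width"],st["grip_force"])
print(binc(st,[-.135,-.03,.0065]))
```

```text
24.7333 [ 0.55345927 -0.32805519  0.06503379] [ 0.64488099  0.40615011 -3.15992299] 0.5209669680440443 19.986023604869843
([1.0, -0.1, 2.0], [0.0, 0.009, 0.001])
```

>>> jog_arm(increments=[{"tx":0,"ty":0,"tz":1,"wx":0,"wy":0,"wz":0,"gripper":0.3},{"tx":0,"ty":0,"tz":2,"wx":0,"wy":0,"wz":0,"gripper":0.3},{"tx":0,"ty":0,"tz":3,"wx":0,"wy":0,"wz":0,"gripper":0.3},{"tx":0,"ty":0,"tz":4,"wx":0,"wy":0,"wz":0,"gripper":0.3},{"tx":0,"ty":0,"tz":4,"wx":0,"wy":0,"wz":0,"gripper":0.3}])

```text
time: 25.15
position: [0.5532, -0.328, 0.0636]
tool_rot: [-0.523, -2.794, -0.081]
ft_force: [1.0, 0.2, 8.7]
grip_width: 0.523
grip_force: 20.0
```

>>> jog_arm(increments=[{"tx":0,"ty":0,"tz":0,"wx":0,"wy":0,"wz":0,"gripper":0.8},{"tx":0,"ty":0,"tz":0,"wx":0,"wy":0,"wz":0,"gripper":0.8},{"tx":0,"ty":0,"tz":0,"wx":0,"wy":0,"wz":0,"gripper":0.8},{"tx":0,"ty":0,"tz":0,"wx":0,"wy":0,"wz":0,"gripper":0.8},{"tx":0,"ty":0,"tz":-20,"wx":0,"wy":0,"wz":0,"gripper":0.8}])

```text
time: 25.57
position: [0.555, -0.328, 0.0764]
tool_rot: [-0.523, -2.783, -0.085]
ft_force: [0.3, 0.7, -0.6]
grip_width: 0.772
grip_force: 0.0
```

>>> jog_arm(increments=[{"tx":0,"ty":0,"tz":-35,"wx":0,"wy":0,"wz":0,"gripper":0.8},{"tx":10,"ty":0,"tz":-60,"wx":0,"wy":0,"wz":0,"gripper":0},{"tx":40,"ty":0,"tz":-65,"wx":0,"wy":0,"wz":0,"gripper":0},{"tx":70,"ty":0,"tz":-65,"wx":0,"wy":0,"wz":0,"gripper":0},{"tx":80,"ty":0,"tz":-65,"wx":0,"wy":0,"wz":0,"gripper":0}])

```text
time: 25.98
position: [0.5023, -0.3095, 0.168]
tool_rot: [-0.526, -2.791, -0.082]
ft_force: [0.3, -0.5, -0.7]
grip_width: 0.583
grip_force: 0.0
```

>>> jog_arm(increments=[{"tx":0,"ty":0,"tz":0,"wx":0,"wy":0,"wz":0,"gripper":0},{"tx":0,"ty":0,"tz":0,"wx":0,"wy":0,"wz":0,"gripper":0},{"tx":0,"ty":0,"tz":0,"wx":0,"wy":0,"wz":0,"gripper":0},{"tx":0,"ty":0,"tz":0,"wx":0,"wy":0,"wz":0,"gripper":0},{"tx":0,"ty":0,"tz":0,"wx":0,"wy":0,"wz":0,"gripper":0}])

```text
time: 26.4
position: [0.5054, -0.3091, 0.1651]
tool_rot: [-0.522, -2.79, -0.081]
ft_force: [0.0, 0.5, 0.2]
grip_width: 0.205
grip_force: 0.0
```

```bash
python3 chk.py 18 -.135 -.03; python3 -c "
from bench import ctrl
from h import *
print(binc(ctrl.get_state(),[-.215,-.03,.009]))"
```

```text
26.4 [ 0.50537683 -0.30914027  0.16513399] [0.02469273 0.49963369 0.22538162] 0.20462839449826817
scene [-0.1345, -0.031, -0.017, 0.1074] 635
side [-0.1366, -0.0302, 0.0315, 0.1105] 958
to push end ([-84.0, -0.4, 78.3], [-0.0, 0.007, 0.001])
([1.3, -0.1, 78.9], [-0.0, 0.007, 0.001])
```

>>> jog_arm(increments=[{"tx":4,"ty":0,"tz":30,"wx":0,"wy":0,"wz":0,"gripper":0},{"tx":4,"ty":0,"tz":55,"wx":0,"wy":0,"wz":0,"gripper":0},{"tx":4,"ty":0,"tz":70,"wx":0,"wy":0,"wz":0,"gripper":0},{"tx":4,"ty":0,"tz":76,"wx":0,"wy":0,"wz":0,"gripper":0},{"tx":4,"ty":0,"tz":79,"wx":0,"wy":0,"wz":0,"gripper":0}])

```text
time: 26.92
position: [0.4786, -0.2988, 0.091]
tool_rot: [-0.523, -2.789, -0.082]
ft_force: [0.3, -0.6, -0.1]
grip_width: 0.003
grip_force: 0.0
```

>>> jog_arm(increments=[{"tx":-6,"ty":0,"tz":0,"wx":0,"wy":0,"wz":0,"gripper":0},{"tx":-14,"ty":0,"tz":0,"wx":0,"wy":0,"wz":0,"gripper":0},{"tx":-24,"ty":0,"tz":0,"wx":0,"wy":0,"wz":0,"gripper":0},{"tx":-34,"ty":0,"tz":0,"wx":0,"wy":0,"wz":0,"gripper":0},{"tx":-44,"ty":0,"tz":0,"wx":0,"wy":0,"wz":0,"gripper":0}])

```text
time: 27.33
position: [0.5198, -0.3151, 0.0794]
tool_rot: [-0.523, -2.792, -0.081]
ft_force: [-2.0, 0.8, 3.7]
grip_width: 0.006
grip_force: 1.4
```

>>> jog_arm(increments=[{"tx":-8,"ty":0,"tz":0,"wx":0,"wy":0,"wz":0,"gripper":0},{"tx":-16,"ty":0,"tz":0,"wx":0,"wy":0,"wz":0,"gripper":0},{"tx":-24,"ty":0,"tz":0,"wx":0,"wy":0,"wz":0,"gripper":0},{"tx":-32,"ty":0,"tz":0,"wx":0,"wy":0,"wz":0,"gripper":0},{"tx":-38,"ty":0,"tz":0,"wx":0,"wy":0,"wz":0,"gripper":0}])

```text
time: 27.75
position: [0.5529, -0.3278, 0.067]
tool_rot: [-0.523, -2.791, -0.081]
ft_force: [-1.5, 1.8, 2.6]
grip_width: 0.003
grip_force: 1.3
```

>>> jog_arm(increments=[{"tx":-2,"ty":0,"tz":0,"wx":0,"wy":0,"wz":0,"gripper":0},{"tx":-4,"ty":0,"tz":0,"wx":0,"wy":0,"wz":0,"gripper":0},{"tx":-6,"ty":0,"tz":0,"wx":0,"wy":0,"wz":0,"gripper":0},{"tx":-8,"ty":0,"tz":0,"wx":0,"wy":0,"wz":0,"gripper":0},{"tx":-9,"ty":0,"tz":0,"wx":0,"wy":0,"wz":0,"gripper":0}])

```text
time: 28.17
position: [0.5566, -0.3292, 0.0655]
tool_rot: [-0.523, -2.782, -0.086]
ft_force: [-10.1, 6.0, 9.2]
grip_width: 0.005
grip_force: 7.2
```

```bash
python3 chk.py 19 -.06 -.03
```

```text
28.1667 [ 0.55661923 -0.32923382  0.06545492] [-10.06467114   6.03300141   9.17799609] 0.004848456311665228
scene [-0.058, 0.0285, -0.0177, 0.0858] 703
side [-0.0622, -0.0255, 0.5301, 0.6059] 353
to push end ([-1.4, -0.2, -0.1], [0.002, -0.001, -0.0])
```

The second bank is home too, stalled at 12 N at the same place as the first. Back to the charged bank.

>>> jog_arm(increments=[{"tx":20,"ty":0,"tz":0,"wx":0,"wy":0,"wz":0,"gripper":0},{"tx":25,"ty":0,"tz":-40,"wx":0,"wy":0,"wz":0,"gripper":0},{"tx":25,"ty":0,"tz":-80,"wx":0,"wy":-0.1,"wz":0,"gripper":0.5},{"tx":25,"ty":0,"tz":-115,"wx":0,"wy":-0.2,"wz":0,"gripper":1},{"tx":25,"ty":0,"tz":-120,"wx":0,"wy":-0.315,"wz":0,"gripper":1}])

```text
time: 28.68
position: [0.577, -0.3382, 0.1936]
tool_rot: [0.573, 3.063, -0.01]
ft_force: [0.2, -0.7, 2.1]
grip_width: 0.152
grip_force: 0.0
```

```bash
python3 chk.py 20 -.06 -.03; python3 -c "
from bench import ctrl
from h import *
st=ctrl.get_state();print(st['joint_positions'])
print(inc(st,[.5237,.0991,.19],.1884+np.pi/2))"
```

```text
28.6833 [ 0.57704647 -0.3381624   0.19363762] [ 0.21929801 -0.65355249  2.08377457] 0.15204986406020382
scene [-0.0592, 0.028, -0.0088, 0.074] 709
side [-0.0603, -0.0287, 0.0443, 0.1219] 876
to push end ([24.3, 0.9, 127.9], [-0.002, 0.341, 0.001])
[ 0.00636782  0.39546849  0.64350122  1.50283428 -0.24791843  1.31080484
  1.86975521]
([201.0, 388.5, -2.3], [-0.001, 0.015, -0.563])
```

>>> jog_arm(increments=[{"tx":18,"ty":35,"tz":0,"wx":0,"wy":0,"wz":0,"gripper":1},{"tx":36,"ty":70,"tz":0,"wx":0,"wy":0,"wz":0,"gripper":1},{"tx":54,"ty":105,"tz":0,"wx":0,"wy":0,"wz":0,"gripper":1},{"tx":72,"ty":140,"tz":0,"wx":0,"wy":0,"wz":0,"gripper":1},{"tx":90,"ty":175,"tz":0,"wx":0,"wy":0,"wz":0,"gripper":1}])

```text
time: 29.2
position: [0.5512, -0.1372, 0.1852]
tool_rot: [0.577, 3.081, -0.003]
ft_force: [0.7, 0.1, 0.0]
grip_width: 0.62
grip_force: 0.0
```

>>> jog_arm(increments=[{"tx":18,"ty":35,"tz":0,"wx":0,"wy":0,"wz":0,"gripper":1},{"tx":36,"ty":70,"tz":0,"wx":0,"wy":0,"wz":0,"gripper":1},{"tx":54,"ty":105,"tz":0,"wx":0,"wy":0,"wz":0,"gripper":1},{"tx":72,"ty":140,"tz":0,"wx":0,"wy":0,"wz":0,"gripper":1},{"tx":90,"ty":175,"tz":0,"wx":0,"wy":0.01,"wz":0,"gripper":1}])

```text
time: 29.62
position: [0.5302, 0.059, 0.1848]
tool_rot: [-0.577, -3.085, -0.0]
ft_force: [1.3, -0.0, -0.7]
grip_width: 0.964
grip_force: 0.0
```

>>> jog_arm(increments=[{"tx":21,"ty":39,"tz":0,"wx":0,"wy":0,"wz":-0.12,"gripper":1},{"tx":21,"ty":39,"tz":0,"wx":0,"wy":0,"wz":-0.24,"gripper":1},{"tx":21,"ty":39,"tz":0,"wx":0,"wy":0,"wz":-0.36,"gripper":1},{"tx":21,"ty":39,"tz":0,"wx":0,"wy":0,"wz":-0.48,"gripper":1},{"tx":21,"ty":39,"tz":0,"wx":0,"wy":0,"wz":-0.563,"gripper":1}])

```text
time: 30.03
position: [0.5255, 0.1013, 0.1845]
tool_rot: [0.312, -3.123, -0.0]
ft_force: [-0.3, 0.2, -1.0]
grip_width: 0.998
grip_force: 0.0
```

Run:
```python
from bench import ctrl, vision
from h import *
st=ctrl.get_state(); print(st["time"],st["position"],st["joint_positions"])
print(inc(st,[.5237,.0991,.006],.1884+np.pi/2))
wr=shot(vision,"wrist","wrist21"); print([ (np.round(d["bbox"]).tolist(),d["conf"]) for d in vision.spot_in("wrist","bank_charged")])
print(np.round(proj(wr,place([.6384,.0747,.1884],np.array([[-.135,.024,.019],[-.135,.07,.019],[-.08,.047,.032]]))),1).tolist())
hsv=cv2.cvtColor(wr["color"],cv2.COLOR_BGR2HSV); 
cv2.imwrite("pics/w21.png",wr["color"])
for n in ("scene","side"):
    im=shot(vision,n,n+"21"); print(n,[np.round(d["bbox"]).tolist() for d in vision.spot_in(n,"bank_charged")],[np.round(d["bbox"]).tolist() for d in vision.spot_in(n,"bank_1")])
```

```text
30.0333 [0.52545797 0.10128629 0.18445849] [-0.5761466   0.10049587  0.35998819  1.79848127 -0.03769826  1.2526145
  1.5641124 ]
([1.6, -1.9, 178.5], [0.0, -0.003, 0.011])
[([388.0, 78.0, 631.0, 272.0], 0.6), ([0.0, 128.0, 56.0, 280.0], 0.28)]
[[299.3, 161.6], [338.9, 162.0], [318.6, 210.2]]
scene [[340.0, 220.0, 353.0, 259.0], [143.0, 174.0, 254.0, 271.0]] [[229.0, 127.0, 243.0, 154.0], [176.0, 213.0, 218.0, 255.0], [164.0, 204.0, 201.0, 246.0], [339.0, 220.0, 352.0, 262.0]]
side [[381.0, 216.0, 526.0, 306.0], [298.0, 182.0, 323.0, 202.0], [441.0, 256.0, 497.0, 272.0], [214.0, 147.0, 245.0, 178.0]] [[296.0, 348.0, 348.0, 400.0], [443.0, 258.0, 497.0, 272.0], [431.0, 236.0, 482.0, 256.0], [300.0, 148.0, 394.0, 218.0]]
```

View pics/wrist21.png

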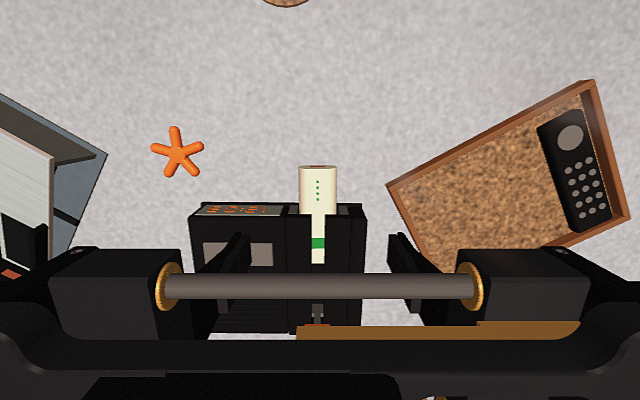

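The white bank is at u 299–337, v 166+, clear of obstacles, and the tray's outer corners are at (388,186), (591,80) and (632,213). I'll grasp and pull it out.

>>> jog_arm(increments=[{"tx":1,"ty":-2,"tz":40,"wx":0,"wy":0,"wz":0.01,"gripper":1},{"tx":1,"ty":-2,"tz":75,"wx":0,"wy":0,"wz":0.01,"gripper":1},{"tx":1,"ty":-2,"tz":110,"wx":0,"wy":0,"wz":0.01,"gripper":1},{"tx":1,"ty":-2,"tz":140,"wx":0,"wy":0,"wz":0.01,"gripper":1},{"tx":1,"ty":-2,"tz":155,"wx":0,"wy":0,"wz":0.01,"gripper":1}])

```text
time: 30.85
position: [0.5217, 0.0976, 0.0264]
tool_rot: [0.284, -3.122, 0.0]
ft_force: [-0.2, -0.1, -0.6]
grip_width: 0.999
grip_force: 0.0
```

>>> jog_arm(increments=[{"tx":0,"ty":0,"tz":12,"wx":0,"wy":0,"wz":0,"gripper":1},{"tx":0,"ty":0,"tz":20,"wx":0,"wy":0,"wz":0,"gripper":1},{"tx":0,"ty":0,"tz":23,"wx":0,"wy":0,"wz":0,"gripper":0.3},{"tx":0,"ty":0,"tz":23,"wx":0,"wy":0,"wz":0,"gripper":0.3},{"tx":0,"ty":0,"tz":23,"wx":0,"wy":0,"wz":0,"gripper":0.3}])

```text
time: 31.27
position: [0.5254, 0.0985, 0.0082]
tool_rot: [-0.285, 3.128, 0.002]
ft_force: [-0.2, -0.7, -0.2]
grip_width: 0.849
grip_force: 0.0
```

>>> jog_arm(increments=[{"tx":0,"ty":0,"tz":0,"wx":0,"wy":0,"wz":0,"gripper":0.3},{"tx":0,"ty":0,"tz":0,"wx":0,"wy":0,"wz":0,"gripper":0.3},{"tx":0,"ty":0,"tz":0,"wx":0,"wy":0,"wz":0,"gripper":0.3},{"tx":0,"ty":0,"tz":0,"wx":0,"wy":0,"wz":0,"gripper":0.3},{"tx":0,"ty":0,"tz":0,"wx":0,"wy":0,"wz":0,"gripper":0.3}], grip_force=50)

```text
time: 31.68
position: [0.5246, 0.0986, 0.0075]
tool_rot: [0.286, -3.128, -0.002]
ft_force: [-0.4, -0.1, 0.9]
grip_width: 0.521
grip_force: 49.7
```

>>> jog_arm(increments=[{"tx":0,"ty":0,"tz":0,"wx":0,"wy":0,"wz":0,"gripper":0.3},{"tx":0,"ty":0,"tz":0,"wx":0,"wy":0,"wz":0,"gripper":0.3},{"tx":15,"ty":0,"tz":-1,"wx":0,"wy":0,"wz":0,"gripper":0.3},{"tx":35,"ty":0,"tz":-1,"wx":0,"wy":0,"wz":0,"gripper":0.3},{"tx":55,"ty":0,"tz":-1,"wx":0,"wy":0,"wz":0,"gripper":0.3}])

```text
time: 32.1
position: [0.4696, 0.0879, 0.0078]
tool_rot: [0.285, -3.127, -0.001]
ft_force: [1.1, 0.8, -1.2]
grip_width: 0.516
grip_force: 49.8
```

>>> jog_arm(increments=[{"tx":12,"ty":0,"tz":0,"wx":0,"wy":0,"wz":0,"gripper":0.3},{"tx":24,"ty":0,"tz":0,"wx":0,"wy":0,"wz":0,"gripper":0.3},{"tx":30,"ty":0,"tz":0,"wx":0,"wy":0,"wz":0,"gripper":0.3},{"tx":30,"ty":0,"tz":0,"wx":0,"wy":0,"wz":0,"gripper":0.3},{"tx":30,"ty":0,"tz":0,"wx":0,"wy":0,"wz":0,"gripper":0.3}])

```text
time: 32.52
position: [0.4411, 0.083, 0.0082]
tool_rot: [0.286, -3.128, -0.002]
ft_force: [0.6, -0.4, -2.0]
grip_width: 0.513
grip_force: 49.8
```

Run:
```python
from bench import ctrl, vision
from h import *
import json
st=ctrl.get_state(); print(st["time"],st["position"],st["ft_force"],st["grip_width"],st["grip_force"])
for n in ("scene","side"):
    im=shot(vision,n,n+"22"); print(n,[(np.round(d["bbox"]).tolist(),round(float(d["conf"]),2)) for d in vision.spot_in(n,"bank_charged")])
    print(np.round(proj(im,[st["position"]+np.array([0,0,.02])]),0))
```

```text
32.5167 [0.44105116 0.0829516  0.00821355] [ 0.56859459 -0.40033124 -1.95463842] 0.5129455115129541 49.75441217422485
scene [([338.0, 200.0, 353.0, 237.0], 0.81), ([429.0, 210.0, 474.0, 249.0], 0.2)]
[[345. 205.]]
side [([206.0, 146.0, 269.0, 188.0], 0.65)]
[[287. 207.]]
```

It is out of the bay. I'll set it down, regrasp at its centre so it won't droop, then carry it to the tray.

>>> jog_arm(increments=[{"tx":5,"ty":0,"tz":1,"wx":0,"wy":0,"wz":0,"gripper":0.3},{"tx":10,"ty":0,"tz":3,"wx":0,"wy":0,"wz":0,"gripper":0.3},{"tx":12,"ty":0,"tz":5,"wx":0,"wy":0,"wz":0,"gripper":0.3},{"tx":12,"ty":0,"tz":5,"wx":0,"wy":0,"wz":0,"gripper":0.3},{"tx":12,"ty":0,"tz":5,"wx":0,"wy":0,"wz":0,"gripper":1}])

```text
time: 33.13
position: [0.4287, 0.0807, 0.0031]
tool_rot: [0.286, -3.127, -0.002]
ft_force: [0.0, 0.7, 0.1]
grip_width: 0.546
grip_force: 0.0
```

>>> jog_arm(increments=[{"tx":0,"ty":0,"tz":0,"wx":0,"wy":0,"wz":0,"gripper":1},{"tx":0,"ty":0,"tz":0,"wx":0,"wy":0,"wz":0,"gripper":1},{"tx":0,"ty":0,"tz":0,"wx":0,"wy":0,"wz":0,"gripper":1},{"tx":-18,"ty":0,"tz":0,"wx":0,"wy":0,"wz":0,"gripper":1},{"tx":-37,"ty":0,"tz":0,"wx":0,"wy":0,"wz":0,"gripper":1}])

```text
time: 33.55
position: [0.4654, 0.0876, 0.0033]
tool_rot: [0.286, -3.128, -0.003]
ft_force: [0.2, 0.7, -0.5]
grip_width: 0.884
grip_force: 0.0
```

Run:
```python
from bench import ctrl, vision
from h import *
st=ctrl.get_state(); print(st["time"],st["position"],st["ft_force"],st["grip_width"])
ims={n:shot(vision,n,n+"23") for n in("scene","side")}
ms=[]
for n,im in ims.items():
    print(n,[(np.round(d["bbox"]).tolist(),round(float(d["conf"]),2)) for d in vision.spot_in(n,"bank_charged")])
# tray fit from the wrist picture of the pre-grasp pose: recompute that camera from its TCP pose
T=[(-.093,-.123,.02),(-.093,.123,.02),(.093,.123,.02),(.093,-.123,.02)]
W=shot(vision,"wrist","wrist23"); E=np.asarray(W["extrinsics"])
Tt=np.eye(4); Tt[:3,:3]=R.from_rotvec(st["tool_rot"]).as_matrix(); Tt[:3,3]=st["position"]
CT=E@Tt  # tool->camera
T2=np.eye(4); T2[:3,:3]=R.from_rotvec([.312,-3.126,0]).as_matrix(); 
# yaw exact: tool y at .1884+pi/2+.011 
a=.1884+np.pi/2+.011; y=np.array([np.cos(a),np.sin(a),0]); z=np.array([0,0,-1.]); T2[:3,:3]=np.c_[np.cross(y,z),y,z]
T2[:3,3]=[.52546,.10129,.18446]
W2=dict(W); W2["extrinsics"]=CT@np.linalg.inv(T2)
A=lambda L:[(a,(140+u/2.25,110+v/2.25)) for a,(u,v) in L]
p,r=fit([(W2,[(T[0],(388,186)),(T[1],(591,80)),(T[2],(632,213))])],[.504,.335,.716]); print("tray wrist",np.round(p,4),np.round(r,1).tolist())
p,r=fit([(W2,[(T[0],(388,186)),(T[1],(591,80)),(T[2],(632,213))]),(ims["scene"],A(zip(T,[(530,277),(678,204),(769,297),(613,383)])))],[.504,.335,.716]); print("tray both",np.round(p,4),np.round(r,1).tolist())
```

```text
33.55 [0.46536719 0.08760173 0.0033378 ] [ 0.22803684  0.65467851 -0.46184978] 0.8839904519184681
scene [([340.0, 201.0, 355.0, 235.0], 0.95), ([243.0, 274.0, 286.0, 314.0], 0.37), ([430.0, 208.0, 474.0, 248.0], 0.23)]
side [([271.0, 197.0, 304.0, 222.0], 0.82)]
tray wrist [0.4984 0.3301 0.735 ] [[-4.3, 1.1], [1.1, -8.1], [0.1, 1.3]]
tray both [0.5048 0.3342 0.7286] [[-2.2, 6.0], [2.5, -0.4], [0.2, 7.5], [-2.1, -1.8], [-1.1, -2.1], [0.6, -0.9], [0.4, -1.1]]
```

>>> jog_arm(increments=[{"tx":0,"ty":0,"tz":0,"wx":0,"wy":0,"wz":0,"gripper":0.3},{"tx":0,"ty":0,"tz":0,"wx":0,"wy":0,"wz":0,"gripper":0.3},{"tx":0,"ty":0,"tz":0,"wx":0,"wy":0,"wz":0,"gripper":0.3},{"tx":0,"ty":0,"tz":0,"wx":0,"wy":0,"wz":0,"gripper":0.3},{"tx":0,"ty":0,"tz":0,"wx":0,"wy":0,"wz":0,"gripper":0.3}])

```text
time: 34.22
position: [0.4652, 0.0874, 0.0033]
tool_rot: [0.286, -3.128, -0.002]
ft_force: [-0.1, -0.1, 0.0]
grip_width: 0.702
grip_force: 0.0
```

>>> jog_arm(increments=[{"tx":0,"ty":0,"tz":0,"wx":0,"wy":0,"wz":0,"gripper":0.3},{"tx":0,"ty":0,"tz":0,"wx":0,"wy":0,"wz":0,"gripper":0.3},{"tx":0,"ty":0,"tz":-25,"wx":0,"wy":0,"wz":0,"gripper":0.3},{"tx":0,"ty":0,"tz":-60,"wx":0,"wy":0,"wz":0,"gripper":0.3},{"tx":0,"ty":0,"tz":-100,"wx":0,"wy":0,"wz":0,"gripper":0.3}])

```text
time: 34.63
position: [0.4632, 0.0865, 0.1023]
tool_rot: [0.285, -3.122, 0.001]
ft_force: [1.0, 0.5, -1.4]
grip_width: 0.513
grip_force: 49.8
```

>>> jog_arm(increments=[{"tx":0,"ty":0,"tz":-40,"wx":0,"wy":0,"wz":0.12,"gripper":0.3},{"tx":0,"ty":0,"tz":-80,"wx":0,"wy":0,"wz":0.24,"gripper":0.3},{"tx":0,"ty":0,"tz":-100,"wx":0,"wy":0,"wz":0.36,"gripper":0.3},{"tx":0,"ty":0,"tz":-110,"wx":0,"wy":0,"wz":0.48,"gripper":0.3},{"tx":0,"ty":0,"tz":-110,"wx":0,"wy":0,"wz":0.6,"gripper":0.3}])

```text
time: 35.05
position: [0.467, 0.0876, 0.2162]
tool_rot: [0.66, 3.068, 0.006]
ft_force: [0.8, 0.4, -2.8]
grip_width: 0.519
grip_force: 49.8
```

```bash
cat >> h.py <<'E'
TR=[.5045,.334,.7286]
def tray(x,y,z): return place(TR,np.array([[x,y,z]]))[0]
def fittray(ims,p0):
    C=np.array([[sx*.093,sy*.123,z] for sx in(-1,1) for sy in(-1,1) for z in(0,.02)])
    ms=[]
    for im in ims:
        hsv=cv2.cvtColor(im["color"],cv2.COLOR_BGR2HSV); m=cv2.inRange(hsv,np.array((3,60,30)),np.array((25,255,255)))
        h0=np.zeros_like(m); cv2.fillConvexPoly(h0,cv2.convexHull(np.round(proj(im,place(p0,C*[1.2,1.2,1]))).astype(np.int32)),255)
        m=cv2.morphologyEx(m&h0,cv2.MORPH_OPEN,np.ones((2,2),np.uint8)); n,l,s,c=cv2.connectedComponentsWithStats(m); k=1+np.argmax(s[1:,4])
        o=np.zeros_like(m); cv2.fillConvexPoly(o,cv2.convexHull(np.argwhere(l==k)[:,::-1].astype(np.int32)),255); ms.append((im,o))
    def cost(p):
        e=0
        for im,m in ms:
            h=cv2.convexHull(proj(im,place([p[0]/10,p[1]/10,p[2]],C)).astype(np.float32)); o=np.zeros_like(m); cv2.fillConvexPoly(o,np.round(h*16).astype(np.int32),255,cv2.LINE_AA,4)
            a=o/255.; b=m/255.; e+=1-np.minimum(a,b).sum()/np.maximum(a,b).sum()
        return e/len(ms)
    x=[p0[0]*10,p0[1]*10,p0[2]]
    s=minimize(cost,x,method='Nelder-Mead',options=dict(initial_simplex=[x,[x[0]+.2,x[1],x[2]],[x[0],x[1]+.2,x[2]],[x[0],x[1],x[2]+.1]]))
    return np.round([s.x[0]/10,s.x[1]/10,s.x[2],s.fun],4).tolist()
E
python3 - <<'E'
from bench import ctrl, vision
from h import *
st=ctrl.get_state(); print(st["time"],st["position"],st["ft_force"],st["grip_width"],st["grip_force"],st["joint_positions"])
sc,sd=[shot(vision,n) for n in("scene","side")]
for q in([sc],[sd],[sc,sd]): print(fittray(q,TR))
print(inc(st,[*tray(-.02,-.045,0)[:2],.2],TR[2]))
E
```

```text
35.05 [0.46702527 0.08760363 0.21617122] [ 0.7736397   0.39211584 -2.79867078] 0.5186688720909993 49.83964383602142 [-0.59681679 -0.06558533  0.34394434  1.89119348  0.02090649  1.30772194
  0.88801794]
[0.5037, 0.3379, 0.7154, 0.0502]
[0.4986, 0.3307, 0.7332, 0.0429]
[0.5023, 0.3346, 0.7346, 0.0684]
([34.2, 203.4, 17.0], [0.005, 0.001, 0.418])
```

>>> jog_arm(increments=[{"tx":7,"ty":40,"tz":0,"wx":0,"wy":0,"wz":0.08,"gripper":0.3},{"tx":14,"ty":80,"tz":0,"wx":0,"wy":0,"wz":0.16,"gripper":0.3},{"tx":21,"ty":120,"tz":0,"wx":0,"wy":0,"wz":0.25,"gripper":0.3},{"tx":28,"ty":160,"tz":0,"wx":0,"wy":0,"wz":0.34,"gripper":0.3},{"tx":34,"ty":201,"tz":0,"wx":0,"wy":0,"wz":0.42,"gripper":0.3}])

```text
time: 35.57
position: [0.5155, 0.2861, 0.2119]
tool_rot: [-1.278, -2.867, 0.002]
ft_force: [1.7, 0.2, -2.4]
grip_width: 0.516
grip_force: 49.8
```

>>> jog_arm(increments=[{"tx":0,"ty":0,"tz":0,"wx":0,"wy":0,"wz":0,"gripper":0.3},{"tx":0,"ty":0,"tz":0,"wx":0,"wy":0,"wz":0,"gripper":0.3},{"tx":0,"ty":0,"tz":0,"wx":0,"wy":0,"wz":0,"gripper":0.3},{"tx":0,"ty":0,"tz":0,"wx":0,"wy":0,"wz":0,"gripper":0.3},{"tx":0,"ty":0,"tz":0,"wx":0,"wy":0,"wz":0,"gripper":0.3}])

```text
time: 35.98
position: [0.5162, 0.2829, 0.2133]
tool_rot: [-1.279, -2.868, 0.0]
ft_force: [-0.0, 0.1, -2.3]
grip_width: 0.514
grip_force: 49.8
```

Run:
```python
from bench import ctrl, vision
from h import *
st=ctrl.get_state(); print(st["time"],st["position"],st["ft_force"],st["grip_width"],st["grip_force"])
W=shot(vision,"wrist","wrist24")
T=np.array([(-.093,-.123,.02),(-.093,.123,.02),(.093,.123,.02),(.093,-.123,.02),(-.085,-.115,.02),(-.085,.115,.02),(.085,.115,.02),(.085,-.115,.02)])
uv=proj(W,place([.502,.334,.728],T)); print(np.round(uv).tolist())
print(inc(st,[*tray(-.02,-.045,0)[:2],.1],TR[2]))
```

```text
35.9833 [0.51624522 0.28288899 0.21328067] [-0.03631431  0.09261823 -2.28307849] 0.5141779696417644 49.84759211540222
[[268.0, 234.0], [257.0, 29.0], [425.0, 30.0], [405.0, 234.0], [274.0, 228.0], [265.0, 37.0], [417.0, 38.0], [399.0, 229.0]]
([0.8, 5.3, 113.3], [-0.001, -0.001, 0.003])
```

View pics/wrist24.png

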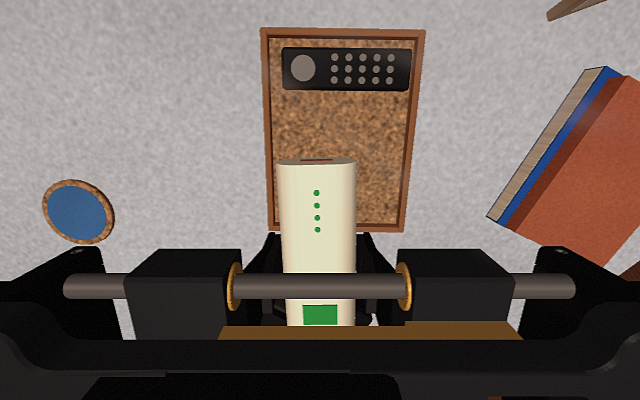

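The wrist view shows the tray corners at (261,28), (425,30) and (404,232), within 2–4 px of the fitted pose. The remote is at v 47–90 and the bank is square in the grip. I'll lower it into the tray.

>>> jog_arm(increments=[{"tx":0,"ty":3,"tz":40,"wx":0,"wy":0,"wz":0,"gripper":0.3},{"tx":0,"ty":3,"tz":80,"wx":0,"wy":0,"wz":0,"gripper":0.3},{"tx":0,"ty":3,"tz":120,"wx":0,"wy":0,"wz":0,"gripper":0.3},{"tx":0,"ty":3,"tz":150,"wx":0,"wy":0,"wz":0,"gripper":0.3},{"tx":0,"ty":3,"tz":170,"wx":0,"wy":0,"wz":0,"gripper":0.3}])

```text
time: 36.45
position: [0.5162, 0.2848, 0.04]
tool_rot: [-1.277, -2.866, 0.005]
ft_force: [-0.3, -0.4, -2.0]
grip_width: 0.515
grip_force: 49.8
```

>>> jog_arm(increments=[{"tx":0,"ty":0,"tz":12,"wx":0,"wy":0,"wz":0,"gripper":0.3},{"tx":0,"ty":0,"tz":22,"wx":0,"wy":0,"wz":0,"gripper":0.3},{"tx":0,"ty":0,"tz":29,"wx":0,"wy":0,"wz":0,"gripper":0.3},{"tx":0,"ty":0,"tz":33,"wx":0,"wy":0,"wz":0,"gripper":0.3},{"tx":0,"ty":0,"tz":34,"wx":0,"wy":0,"wz":0,"gripper":0.3}])

```text
time: 36.87
position: [0.5187, 0.2869, 0.0125]
tool_rot: [-1.278, -2.868, -0.001]
ft_force: [-7.6, -4.1, 17.4]
grip_width: 0.511
grip_force: 49.9
```

```bash
sed -i 's/^TR=.*/TR=[.502,.334,.728]/' h.py
python3 - <<'E'
from bench import ctrl, vision
from h import *
st=ctrl.get_state(); print(st["time"],st["position"],st["ft_force"],st["grip_width"])
print(inc(st,tray(-.02,-.047,.0083),TR[2]))
E
```

```text
36.8667 [0.51871302 0.28687085 0.01250846] [-7.64054118 -4.0583438  17.43822968] 0.5114585186312476
([-0.7, -1.1, 4.2], [0.0, -0.002, 0.005])
```

>>> jog_arm(increments=[{"tx":0,"ty":0,"tz":0,"wx":0,"wy":0,"wz":0,"gripper":0.8},{"tx":0,"ty":0,"tz":0,"wx":0,"wy":0,"wz":0,"gripper":0.8},{"tx":0,"ty":0,"tz":0,"wx":0,"wy":0,"wz":0,"gripper":0.8},{"tx":0,"ty":0,"tz":-10,"wx":0,"wy":0,"wz":0,"gripper":0.8},{"tx":0,"ty":0,"tz":-40,"wx":0,"wy":0,"wz":0,"gripper":0.8}])

```text
time: 37.28
position: [0.5154, 0.2854, 0.0465]
tool_rot: [-1.275, -2.865, 0.009]
ft_force: [-0.1, 0.0, -0.3]
grip_width: 0.768
grip_force: 0.0
```

>>> jog_arm(increments=[{"tx":0,"ty":0,"tz":-40,"wx":0,"wy":0,"wz":0,"gripper":0},{"tx":20,"ty":0,"tz":-80,"wx":0,"wy":0,"wz":0,"gripper":0},{"tx":45,"ty":0,"tz":-110,"wx":0,"wy":0,"wz":0,"gripper":0},{"tx":70,"ty":0,"tz":-120,"wx":0,"wy":0,"wz":0,"gripper":0},{"tx":81,"ty":0,"tz":-120,"wx":0,"wy":0,"wz":0,"gripper":0}])

```text
time: 37.7
position: [0.4636, 0.3521, 0.1748]
tool_rot: [1.272, 2.872, 0.016]
ft_force: [-0.3, 0.8, -0.1]
grip_width: 0.504
grip_force: 0.0
```

>>> jog_arm(increments=[{"tx":0,"ty":0,"tz":0,"wx":0,"wy":0,"wz":0,"gripper":0},{"tx":0,"ty":0,"tz":0,"wx":0,"wy":0,"wz":0,"gripper":0},{"tx":0,"ty":0,"tz":0,"wx":0,"wy":0,"wz":0,"gripper":0},{"tx":0,"ty":0,"tz":0,"wx":0,"wy":0,"wz":0,"gripper":0},{"tx":0,"ty":0,"tz":0,"wx":0,"wy":0,"wz":0,"gripper":0}])

```text
time: 38.12
position: [0.4648, 0.3451, 0.1682]
tool_rot: [-1.281, -2.867, 0.003]
ft_force: [-0.2, 0.8, 1.2]
grip_width: 0.125
grip_force: 0.0
```

```bash
cat >> h.py <<'E'
def whitebank(im,near,rad=45):
    hsv=cv2.cvtColor(im["color"],cv2.COLOR_BGR2HSV)
    m=cv2.inRange(hsv,np.array((20,8,120)),np.array((85,75,255)))
    h0=np.zeros_like(m); u0=proj(im,tray(0,0,.005))[0]
    q=np.array([[sx*.084,sy*.114,.012] for sx,sy in((-1,-1),(-1,1),(1,1),(1,-1))]); cv2.fillConvexPoly(h0,np.round(proj(im,place(TR,q))).astype(np.int32),255)
    m&=h0; m=cv2.morphologyEx(m,cv2.MORPH_OPEN,np.ones((2,2),np.uint8)); n,l,s,c=cv2.connectedComponentsWithStats(m)
    if n<2: return None
    k=1+np.argmax(s[1:,4]); o=np.zeros_like(m); cv2.fillConvexPoly(o,cv2.convexHull(np.argwhere(l==k)[:,::-1].astype(np.int32)),255); return o
def traybank(vision,tag):
    for n in("scene","side"):
        im=shot(vision,n,n+tag); m=whitebank(im,None); 
        if m is None: print(n,"none"); continue
        b=[d for d in vision.spot_in(n,"bank_charged")][:2]
        p0=tray(-.04,-.05,0); p,e=fitbank([(im,m)],p0[:2],.018)
        L=R.from_euler('Z',-TR[2]).apply([p[0]-TR[0],p[1]-TR[1],0]); print(n,"bank in tray mm",np.round(L[:2]*1000,1),"yaw-tray",round((p[2]-TR[2])%np.pi,3),"cost",round(e,3),int((m>0).sum()),[(np.round(d["bbox"]).tolist(),round(float(d["conf"]),2)) for d in b])
E
python3 - <<'E'
from bench import ctrl, vision
from h import *
st=ctrl.get_state(); print(st["time"],st["position"],st["ft_force"],st["grip_width"])
traybank(vision,"25"); W=shot(vision,"wrist","wrist25")
print(inc(st,tray(-.02,.035,.012),TR[2]))
E
```

```text
38.1167 [0.46476291 0.34508901 0.16815389] [-0.24018285  0.79866347  1.16068643] 0.12499835286843965
scene bank in tray mm [-18.2 -43.5] yaw-tray 1.608 cost 0.217 556 [([387.0, 223.0, 429.0, 255.0], 0.78)]
side bank in tray mm [-21.4 -49.6] yaw-tray 1.562 cost 0.186 477 [([248.0, 163.0, 290.0, 175.0], 0.63), ([400.0, 175.0, 444.0, 200.0], 0.5)]
([1.9, 0.8, 156.2], [-0.002, -0.001, 0.002])
```

>>> jog_arm(increments=[{"tx":0,"ty":1,"tz":40,"wx":0,"wy":0,"wz":0,"gripper":0},{"tx":0,"ty":1,"tz":80,"wx":0,"wy":0,"wz":0,"gripper":0},{"tx":0,"ty":1,"tz":120,"wx":0,"wy":0,"wz":0,"gripper":0},{"tx":0,"ty":1,"tz":142,"wx":0,"wy":0,"wz":0,"gripper":0},{"tx":0,"ty":1,"tz":155,"wx":0,"wy":0,"wz":0,"gripper":0}])

```text
time: 38.78
position: [0.4626, 0.3461, 0.0107]
tool_rot: [-1.276, -2.867, 0.007]
ft_force: [-0.3, 0.6, 0.3]
grip_width: 0.009
grip_force: 0.0
```

>>> jog_arm(increments=[{"tx":-3,"ty":0,"tz":0,"wx":0,"wy":0,"wz":0,"gripper":0},{"tx":-6,"ty":0,"tz":0,"wx":0,"wy":0,"wz":0,"gripper":0},{"tx":-9,"ty":0,"tz":0,"wx":0,"wy":0,"wz":0,"gripper":0},{"tx":-12,"ty":0,"tz":0,"wx":0,"wy":0,"wz":0,"gripper":0},{"tx":-14,"ty":0,"tz":0,"wx":0,"wy":0,"wz":0,"gripper":0}])

```text
time: 39.2
position: [0.4754, 0.3386, 0.0166]
tool_rot: [-1.279, -2.869, -0.007]
ft_force: [-1.9, 2.5, 2.8]
grip_width: 0.001
grip_force: 1.8
```

>>> jog_arm(increments=[{"tx":-2,"ty":0,"tz":0,"wx":0,"wy":0,"wz":0,"gripper":0},{"tx":-4,"ty":0,"tz":0,"wx":0,"wy":0,"wz":0,"gripper":0},{"tx":-6,"ty":0,"tz":0,"wx":0,"wy":0,"wz":0,"gripper":0},{"tx":-6,"ty":0,"tz":0,"wx":0,"wy":0,"wz":0,"gripper":0},{"tx":-6,"ty":0,"tz":0,"wx":0,"wy":0,"wz":0,"gripper":0}])

```text
time: 39.62
position: [0.4765, 0.3371, 0.0161]
tool_rot: [-1.272, -2.868, -0.008]
ft_force: [-5.8, 6.5, 7.1]
grip_width: 0.006
grip_force: 4.1
```

Run:
```python
from bench import ctrl, vision
from h import *
st=ctrl.get_state(); print(st["time"],st["position"],st["ft_force"])
print("to expected contact end",inc(st,tray(-.02,.016,.012),TR[2])); traybank(vision,"26")
```

```text
39.6167 [0.47650563 0.33708128 0.01607813] [-5.83222363  6.54788939  7.14298331]
to expected contact end ([-3.3, -3.1, 4.1], [0.003, -0.006, 0.008])
scene bank in tray mm [-18.3 -43.9] yaw-tray 1.607 cost 0.216 556 [([388.0, 224.0, 429.0, 253.0], 0.81), ([238.0, 277.0, 284.0, 315.0], 0.66)]
side bank in tray mm [-25.  -53.2] yaw-tray 1.715 cost 0.193 473 [([341.0, 151.0, 354.0, 161.0], 0.51)]
```

>>> jog_arm(increments=[{"tx":-2,"ty":0,"tz":0,"wx":0,"wy":0,"wz":0,"gripper":0},{"tx":-4,"ty":0,"tz":0,"wx":0,"wy":0,"wz":0,"gripper":0},{"tx":-6,"ty":0,"tz":0,"wx":0,"wy":0,"wz":0,"gripper":0},{"tx":-6,"ty":0,"tz":0,"wx":0,"wy":0,"wz":0,"gripper":0},{"tx":-6,"ty":0,"tz":0,"wx":0,"wy":0,"wz":0,"gripper":0}])

```text
time: 40.23
position: [0.4768, 0.337, 0.0162]
tool_rot: [-1.266, -2.864, -0.011]
ft_force: [-12.2, 11.8, 7.7]
grip_width: 0.008
grip_force: 8.7
```

>>> jog_arm(increments=[{"tx":12,"ty":0,"tz":0,"wx":0,"wy":0,"wz":0,"gripper":0},{"tx":20,"ty":0,"tz":-30,"wx":0,"wy":0,"wz":0,"gripper":0},{"tx":20,"ty":0,"tz":-70,"wx":0,"wy":0,"wz":0,"gripper":0.7},{"tx":20,"ty":0,"tz":-110,"wx":0,"wy":0,"wz":0.1,"gripper":0.7},{"tx":20,"ty":0,"tz":-140,"wx":0,"wy":0,"wz":0.2,"gripper":0.7}])

```text
time: 40.65
position: [0.4699, 0.3428, 0.1577]
tool_rot: [1.565, 2.723, 0.004]
ft_force: [0.8, 0.3, -0.4]
grip_width: 0.155
grip_force: 0.0
```

Run:
```python
from bench import ctrl, vision
from h import *
st=ctrl.get_state(); print(st["time"],st["position"],st["ft_force"],st["joint_positions"])
W=shot(vision,"wrist","wrist27"); m=whitebank(W,None)
print(proj(W,tray(-.02,-.05,.018)), None if m is None else (int((m>0).sum()),fitbank([(W,m)],tray(-.02,-.05,0)[:2],.018)))
traybank(vision,"27")
print(inc(st,tray(.045,-.05,.15),TR[2]+np.pi/2,flip=0),inc(st,tray(.045,-.05,.15),TR[2]+np.pi/2,flip=1))
```

```text
40.65 [0.46989953 0.34279134 0.15769018] [ 0.8108363   0.30086028 -0.38004362] [-0.85892731  0.21393264  0.20930603  1.72170854 -0.04733408  1.20833393
 -0.10985002]
[[330.81379106 253.00899622]] (1511, (array([0.52617081, 0.27390583, 2.30603879]), np.float64(0.6213715142800135)))
scene bank in tray mm [-17.9 -44. ] yaw-tray 1.607 cost 0.215 558 [([388.0, 223.0, 427.0, 254.0], 0.9), ([289.0, 230.0, 370.0, 290.0], 0.61)]
side bank in tray mm [-25.2 -52.2] yaw-tray 1.702 cost 0.184 479 [([250.0, 160.0, 291.0, 176.0], 0.94)]
([-63.8, 77.3, 7.9], [0.002, 0.002, -1.771]) ([-63.8, 77.3, 7.9], [0.002, -0.002, 1.371])
```

The end is against the rim: it stalled at 17 N without moving. Next I'll turn and push the long side square with both open fingers.

>>> jog_arm(increments=[{"tx":-20,"ty":24,"tz":0,"wx":0,"wy":0,"wz":0.12,"gripper":0.7},{"tx":-40,"ty":48,"tz":0,"wx":0,"wy":0,"wz":0.24,"gripper":0.7},{"tx":-63,"ty":68,"tz":0,"wx":0,"wy":0,"wz":0.36,"gripper":0.7},{"tx":-63,"ty":68,"tz":0,"wx":0,"wy":0,"wz":0.48,"gripper":0.7},{"tx":-63,"ty":68,"tz":0,"wx":0,"wy":0,"wz":0.6,"gripper":0.7}])

```text
time: 41.32
position: [0.5606, 0.3202, 0.1514]
tool_rot: [2.305, 2.134, -0.008]
ft_force: [-0.9, 0.2, -0.6]
grip_width: 0.681
grip_force: 0.0
```

>>> jog_arm(increments=[{"tx":0,"ty":0,"tz":0,"wx":0,"wy":0,"wz":0.12,"gripper":0.7},{"tx":0,"ty":0,"tz":0,"wx":0,"wy":0,"wz":0.24,"gripper":0.7},{"tx":0,"ty":0,"tz":0,"wx":0,"wy":0,"wz":0.36,"gripper":0.7},{"tx":0,"ty":0,"tz":0,"wx":0,"wy":0,"wz":0.48,"gripper":0.7},{"tx":0,"ty":0,"tz":0,"wx":0,"wy":0,"wz":0.6,"gripper":0.7}])

```text
time: 41.73
position: [0.5584, 0.3222, 0.1517]
tool_rot: [2.83, 1.363, -0.007]
ft_force: [-0.7, 0.2, -0.3]
grip_width: 0.699
grip_force: 0.0
```

>>> jog_arm(increments=[{"tx":0,"ty":0,"tz":0,"wx":0,"wy":0,"wz":0.12,"gripper":0.7},{"tx":0,"ty":0,"tz":0,"wx":0,"wy":0,"wz":0.17,"gripper":0.7},{"tx":0,"ty":0,"tz":0,"wx":0,"wy":0,"wz":0.17,"gripper":0.7},{"tx":0,"ty":0,"tz":0,"wx":0,"wy":0,"wz":0.17,"gripper":0.7},{"tx":0,"ty":0,"tz":0,"wx":0,"wy":0,"wz":0.17,"gripper":0.7}])

```text
time: 42.15
position: [0.5589, 0.323, 0.1531]
tool_rot: [-2.931, -1.129, 0.004]
ft_force: [0.7, -0.2, -0.3]
grip_width: 0.7
grip_force: 0.0
```

Run:
```python
from bench import ctrl, vision
from h import *
st=ctrl.get_state(); print(st["time"],st["position"],st["grip_width"])
W=shot(vision,"wrist","wrist28"); m=whitebank(W,None)
if m is not None:
    p,e=fitbank([(W,m)],tray(-.02,-.05,0)[:2],.018); print(np.round(R.from_euler('Z',-TR[2]).apply([p[0]-TR[0],p[1]-TR[1],0])*1000,1),(p[2]-TR[2])%np.pi,e)
print([np.round(d["bbox"]).tolist() for d in vision.spot_in("wrist","bank_charged")], np.round(proj(W,[tray(x,y,.031) for x in(-.035,-.005) for y in(-.112,.008)])).tolist())
print(inc(st,tray(.031,-.051,.012),TR[2]+np.pi/2))
```

```text
42.15 [0.55889949 0.32296836 0.15306885] 0.7000014091161643
[-30.7 -52.1   0. ] 1.5943244500706248 0.2939409658614798
[[267.0, 219.0, 381.0, 254.0]] [[378.0, 255.0], [270.0, 254.0], [379.0, 230.0], [269.0, 229.0]]
([-3.9, 5.0, 141.1], [-0.001, 0.002, 0.007])
```

>>> jog_arm(increments=[{"tx":0,"ty":5,"tz":40,"wx":0,"wy":0,"wz":0.007,"gripper":0.7},{"tx":0,"ty":5,"tz":80,"wx":0,"wy":0,"wz":0.007,"gripper":0.7},{"tx":0,"ty":5,"tz":115,"wx":0,"wy":0,"wz":0.007,"gripper":0.7},{"tx":0,"ty":5,"tz":132,"wx":0,"wy":0,"wz":0.007,"gripper":0.7},{"tx":0,"ty":5,"tz":140,"wx":0,"wy":0,"wz":0.007,"gripper":0.7}])

```text
time: 42.67
position: [0.5601, 0.3185, 0.0103]
tool_rot: [2.936, 1.117, -0.011]
ft_force: [-0.6, -0.0, -0.8]
grip_width: 0.7
grip_force: 0.0
```

>>> jog_arm(increments=[{"tx":-5,"ty":0,"tz":0,"wx":0,"wy":0,"wz":0,"gripper":0.7},{"tx":-12,"ty":0,"tz":0,"wx":0,"wy":0,"wz":0,"gripper":0.7},{"tx":-20,"ty":0,"tz":0,"wx":0,"wy":0,"wz":0,"gripper":0.7},{"tx":-28,"ty":0,"tz":0,"wx":0,"wy":0,"wz":0,"gripper":0.7},{"tx":-36,"ty":0,"tz":0,"wx":0,"wy":0,"wz":0,"gripper":0.7}])

```text
time: 43.08
position: [0.5364, 0.2963, 0.0163]
tool_rot: [-2.934, -1.116, -0.005]
ft_force: [1.3, 0.8, 1.0]
grip_width: 0.697
grip_force: 1.1
```

>>> jog_arm(increments=[{"tx":-5,"ty":0,"tz":0,"wx":0,"wy":0,"wz":0,"gripper":0.7},{"tx":-10,"ty":0,"tz":0,"wx":0,"wy":0,"wz":0,"gripper":0.7},{"tx":-15,"ty":0,"tz":0,"wx":0,"wy":0,"wz":0,"gripper":0.7},{"tx":-20,"ty":0,"tz":0,"wx":0,"wy":0,"wz":0,"gripper":0.7},{"tx":-22,"ty":0,"tz":0,"wx":0,"wy":0,"wz":0,"gripper":0.7}])

```text
time: 43.5
position: [0.5191, 0.2812, 0.0148]
tool_rot: [-2.935, -1.116, -0.0]
ft_force: [2.9, 2.1, 2.5]
grip_width: 0.698
grip_force: 1.6
```

>>> jog_arm(increments=[{"tx":-2,"ty":0,"tz":0,"wx":0,"wy":0,"wz":0,"gripper":0.7},{"tx":-3,"ty":0,"tz":0,"wx":0,"wy":0,"wz":0,"gripper":0.7},{"tx":-4,"ty":0,"tz":0,"wx":0,"wy":0,"wz":0,"gripper":0.7},{"tx":-5,"ty":0,"tz":0,"wx":0,"wy":0,"wz":0,"gripper":0.7},{"tx":-5,"ty":0,"tz":0,"wx":0,"wy":0,"wz":0,"gripper":0.7}])

```text
time: 43.92
position: [0.5156, 0.2782, 0.0143]
tool_rot: [-2.935, -1.116, 0.0]
ft_force: [2.7, 2.7, 1.9]
grip_width: 0.703
grip_force: 1.8
```

Run:
```python
from bench import ctrl, vision
from h import *
st=ctrl.get_state(); print(st["time"],st["position"],st["ft_force"],st["torque"],st["grip_width"])
print("to contact when home",inc(st,tray(-.028,-.051,.012),TR[2]+np.pi/2)); traybank(vision,"29")
```

```text
43.9167 [0.51563612 0.27817173 0.01431498] [2.69367902 2.73128326 1.88895629] [ 0.50887671 -0.59028573 -0.05029883] 0.7026470322144289
to contact when home ([-1.0, 0.3, 2.3], [-0.001, -0.0, -0.001])
scene bank in tray mm [-95.5  12.2] yaw-tray 2.331 cost 0.96 25 [([380.0, 219.0, 414.0, 244.0], 0.64), ([145.0, 175.0, 257.0, 272.0], 0.64)]
side bank in tray mm [-61.5 -48.5] yaw-tray 1.528 cost 0.223 477 [([244.0, 169.0, 290.0, 180.0], 0.78)]
```

Still sliding at about 4 N. I'll push until it stalls.

>>> jog_arm(increments=[{"tx":-2,"ty":0,"tz":0,"wx":0,"wy":0,"wz":0,"gripper":0.7},{"tx":-4,"ty":0,"tz":0,"wx":0,"wy":0,"wz":0,"gripper":0.7},{"tx":-6,"ty":0,"tz":0,"wx":0,"wy":0,"wz":0,"gripper":0.7},{"tx":-6,"ty":0,"tz":0,"wx":0,"wy":0,"wz":0,"gripper":0.7},{"tx":-6,"ty":0,"tz":0,"wx":0,"wy":0,"wz":0,"gripper":0.7}])

```text
time: 44.53
position: [0.5154, 0.2775, 0.0161]
tool_rot: [-2.933, -1.114, -0.017]
ft_force: [9.9, 8.2, 0.1]
grip_width: 0.698
grip_force: 6.6
```

>>> jog_arm(increments=[{"tx":-2,"ty":0,"tz":0,"wx":0,"wy":0,"wz":0,"gripper":0.7},{"tx":-4,"ty":0,"tz":0,"wx":0,"wy":0,"wz":0,"gripper":0.7},{"tx":-5,"ty":0,"tz":0,"wx":0,"wy":0,"wz":0,"gripper":0.7},{"tx":-5,"ty":0,"tz":0,"wx":0,"wy":0,"wz":0,"gripper":0.7},{"tx":-5,"ty":0,"tz":0,"wx":0,"wy":0,"wz":0,"gripper":0.7}])

```text
time: 44.95
position: [0.5152, 0.2773, 0.0181]
tool_rot: [-2.931, -1.113, -0.032]
ft_force: [15.5, 12.6, -0.0]
grip_width: 0.699
grip_force: 10.1
```

>>> jog_arm(increments=[{"tx":15,"ty":0,"tz":0,"wx":0,"wy":0,"wz":0,"gripper":0.7},{"tx":30,"ty":0,"tz":0,"wx":0,"wy":0,"wz":0,"gripper":0.7},{"tx":35,"ty":0,"tz":-40,"wx":0,"wy":0,"wz":0,"gripper":0.3},{"tx":35,"ty":0,"tz":-80,"wx":0,"wy":0,"wz":0,"gripper":0},{"tx":35,"ty":0,"tz":-115,"wx":0,"wy":0,"wz":0,"gripper":0}])

```text
time: 45.37
position: [0.5318, 0.2921, 0.1289]
tool_rot: [2.935, 1.116, -0.011]
ft_force: [1.6, 0.1, 1.4]
grip_width: 0.557
grip_force: 0.0
```

>>> jog_arm(increments=[{"tx":0,"ty":0,"tz":-20,"wx":0,"wy":0,"wz":0,"gripper":0},{"tx":0,"ty":0,"tz":-40,"wx":0,"wy":0,"wz":0,"gripper":0},{"tx":0,"ty":0,"tz":-40,"wx":0,"wy":0,"wz":0,"gripper":0},{"tx":0,"ty":0,"tz":-40,"wx":0,"wy":0,"wz":0,"gripper":0},{"tx":0,"ty":0,"tz":-40,"wx":0,"wy":0,"wz":0,"gripper":0}])

```text
time: 45.78
position: [0.532, 0.2927, 0.1672]
tool_rot: [2.937, 1.116, -0.008]
ft_force: [-0.4, 0.2, -1.3]
grip_width: 0.181
grip_force: 0.0
```

Run:
```python
from bench import ctrl, vision
from h import *
st=ctrl.get_state(); print(st["time"],st["position"],st["ft_force"],st["grip_width"])
traybank(vision,"30")
W=shot(vision,"wrist","wrist30")
hsv=cv2.cvtColor(W["color"],cv2.COLOR_BGR2HSV)
u=np.round(proj(W,tray(-.062,-.055,.03))[0]).astype(int); print("bank px",u,hsv[u[1],u[0]])
for d in(1,-1):
  pass
# colour profile along tray y through x=-.062 (end gap) and along tray x through y=-.055 (side gap)
print("along y", [(y,hsv[tuple(np.round(proj(W,tray(-.062,y/1000,.02))[0]).astype(int)[::-1])].tolist()) for y in range(-125,-100,2)])
print("far end", [(y,hsv[tuple(np.round(proj(W,tray(-.062,y/1000,.02))[0]).astype(int)[::-1])].tolist()) for y in range(-6,16,2)])
print("along x", [(x,hsv[tuple(np.round(proj(W,tray(x/1000,-.055,.02))[0]).astype(int)[::-1])].tolist()) for x in range(-95,-70,2)])
print("near x", [(x,hsv[tuple(np.round(proj(W,tray(x/1000,-.055,.018))[0]).astype(int)[::-1])].tolist()) for x in range(-48,-30,2)])
```

```text
45.7833 [0.53200946 0.29272003 0.16718807] [-0.35909318  0.17186322 -1.30999562] 0.18126017147412687
scene bank in tray mm [-56.  -42.7] yaw-tray 1.66 cost 0.294 483 []
side bank in tray mm [-61.1 -51.4] yaw-tray 1.528 cost 0.23 473 [([246.0, 169.0, 290.0, 180.0], 0.77), ([378.0, 216.0, 525.0, 307.0], 0.68)]
bank px [323 238] [90 36  7]
along y [(-125, [0, 7, 223]), (-123, [5, 7, 221]), (-121, [135, 2, 223]), (-119, [12, 156, 176]), (-117, [12, 161, 166]), (-115, [11, 159, 168]), (-113, [26, 51, 240]), (-111, [39, 13, 255]), (-109, [28, 18, 247]), (-107, [28, 19, 247]), (-105, [28, 18, 247]), (-103, [28, 18, 247]), (-101, [28, 18, 247])]
far end [(-6, [27, 10, 247]), (-4, [27, 10, 248]), (-2, [27, 10, 247]), (0, [30, 9, 246]), (2, [27, 9, 247]), (4, [27, 9, 247]), (6, [27, 10, 247]), (8, [30, 9, 247]), (10, [38, 8, 248]), (12, [14, 143, 193]), (14, [14, 128, 217])]
along x [(-95, [174, 106, 12]), (-93, [173, 73, 14]), (-91, [160, 64, 12]), (-89, [0, 21, 12]), (-87, [0, 45, 17]), (-85, [90, 85, 6]), (-83, [60, 26, 10]), (-81, [120, 57, 9]), (-79, [15, 128, 4]), (-77, [140, 191, 4]), (-75, [0, 36, 7]), (-73, [135, 73, 7]), (-71, [143, 170, 6])]
near x [(-48, [22, 42, 237]), (-46, [18, 57, 228]), (-44, [18, 61, 209]), (-42, [18, 65, 169]), (-40, [17, 63, 149]), (-38, [18, 48, 107]), (-36, [13, 127, 198]), (-34, [15, 126, 204]), (-32, [14, 124, 207])]
```

The tray rim meets the white bank directly at y≈-113 mm, with no cork showing, and the side stalled at the expected place. Last check: the blue banks on the rack, any stray bank, the ejector and the bystanders.

Run:
```python
from bench import ctrl, vision
from h import *
for n in("scene","side"):
    im=shot(vision,n,n+"31"); hsv=cv2.cvtColor(im["color"],cv2.COLOR_BGR2HSV); m=cv2.inRange(hsv,np.array(BLUE[0]),np.array(BLUE[1]))
    k,l,s,c=cv2.connectedComponentsWithStats(m); print(n,"blue",[(np.round(c[i]).tolist(),int(s[i,4])) for i in range(1,k) if s[i,4]>60])
    for y in(.03,-.03):
        u=proj(im,bed([-.06,y,.013]))[0]; mm=mask(im,*BLUE,u,8)
        print(y,None if mm is None else fitbed([(im,mm)],-.06,y))
    for t in("bank_1","ejector_thumb","starfish","remote","shell_dish"): print(t,[(np.round(d["bbox"]).tolist(),round(float(d["conf"]),2)) for d in vision.spot_in(n,t)][:5])
```

```text
scene blue [([22.0, 4.0], 95), ([47.0, 6.0], 80), ([85.0, 3.0], 81), ([70.0, 9.0], 83), ([625.0, 69.0], 1013), ([594.0, 110.0], 167), ([606.0, 119.0], 66), ([606.0, 151.0], 81), ([332.0, 174.0], 302), ([624.0, 204.0], 1171), ([182.0, 226.0], 594), ([198.0, 235.0], 623), ([507.0, 362.0], 424)]
0.03 [-0.0579, 0.0281, -0.0066, 0.0702]
-0.03 [-0.059, -0.0323, -0.0118, 0.0796]
bank_1 [([166.0, 206.0, 203.0, 247.0], 0.81), ([229.0, 126.0, 244.0, 153.0], 0.76), ([179.0, 211.0, 217.0, 257.0], 0.68)]
ejector_thumb [([341.0, 270.0, 353.0, 276.0], 0.52)]
starfish [([281.0, 218.0, 300.0, 234.0], 0.75), ([144.0, 176.0, 254.0, 274.0], 0.75)]
remote [([433.0, 209.0, 473.0, 249.0], 0.89), ([144.0, 170.0, 258.0, 273.0], 0.34)]
shell_dish [([375.0, 201.0, 481.0, 283.0], 0.7), ([242.0, 275.0, 284.0, 314.0], 0.59), ([281.0, 217.0, 299.0, 232.0], 0.21)]
side blue [([136.0, 69.0], 1759), ([455.0, 245.0], 695), ([258.0, 251.0], 159), ([470.0, 263.0], 756), ([548.0, 371.0], 274)]
0.03 [-0.0609, 0.0313, 0.0483, 0.1067]
-0.03 [-0.0606, -0.0285, 0.0515, 0.1231]
bank_1 [([298.0, 347.0, 345.0, 400.0], 0.84), ([445.0, 255.0, 496.0, 271.0], 0.63), ([429.0, 236.0, 479.0, 255.0], 0.6), ([298.0, 147.0, 391.0, 217.0], 0.2)]
ejector_thumb []
starfish [([339.0, 224.0, 360.0, 239.0], 0.68)]
remote [([217.0, 148.0, 245.0, 180.0], 0.96)]
shell_dish [([400.0, 174.0, 445.0, 200.0], 0.6), ([342.0, 228.0, 362.0, 239.0], 0.43)]
```

Run:
```python
from bench import ctrl, vision
from h import *
W=shot(vision,"wrist","wrist32"); hsv=cv2.cvtColor(W["color"],cv2.COLOR_BGR2HSV).astype(int)
def edge(ys,rng,along):
    out=[]
    for y in ys:
        P=[tray(x,y,.018) if along=="x" else tray(y,x,.03) for x in rng]
        uv=np.round(proj(W,np.array(P))).astype(int); s=hsv[uv[:,1],uv[:,0],1]
        i=np.argmax(s>100); out.append(round(rng[i]*1000,1))
    return out
print("near side x at y=-105..-5:",edge(np.arange(-.105,.0,.01),np.arange(-.045,-.02,.0005),"x"))
print("far end y at x=-65..-45:",edge(np.arange(-.065,-.044,.005),np.arange(-.005,.03,.0005),"y"))
# rim top inner edge of the -y rim, for the tray's own yaw: right rim x=+.085 edge
print("rim -y outer edge:",[ (lambda ys:[round(y*1000,1) for y in ys if (lambda q:hsv[q[1],q[0],1]>100)(np.round(proj(W,tray(x,y,.02))[0]).astype(int))][:1])(np.arange(-.13,-.1,.0005)) for x in(-.06,-.03,0,.03,.06)])
```

```text
near side x at y=-105..-5: [np.float64(-37.5), np.float64(-37.5), np.float64(-37.5), np.float64(-37.5), np.float64(-37.5), np.float64(-37.5), np.float64(-37.5), np.float64(-37.5), np.float64(-37.5), np.float64(-37.5), np.float64(-37.5)]
far end y at x=-65..-45: [np.float64(9.5), np.float64(-5.0), np.float64(10.0), np.float64(10.0), np.float64(9.5)]
rim -y outer edge: [[np.float64(-118.0)], [np.float64(-119.0)], [np.float64(-119.0)], [np.float64(-119.5)], [np.float64(-119.5)]]
```

Square and flush, so I'm handing in.

```bash
python3 -c "
from bench import ctrl
print(ctrl.close_job())"
```

```text
the job is handed in; nothing more can be done
None
```

The job is handed in, though no verdict came back: the charged bank sits square in the tray's near corner, about 1 mm from the end rim, the only two blue banks found are against the back stop in lanes 2 and 3, and the ejector has sprung back with the remote, starfish and dish still in place.

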